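# Charge and wind a casting centrifuge

### The job

Get the casting centrifuge ready for a melt: take the plaster-filled flask from its wire rest, lay it in the V cradle on the arm with its funnel facing the crucible, and push it out under the hoop until it lies true in the V, home against the back plate; then slide the crucible up by its post until the spout touches the flask. Drop all the loose pieces of bronze bar one by one into the crucible, and wind the spring exactly three full turns clockwise with the crank on the hub, never past that, leaving the crank over the counterweight where it began.

Things in the scene. Friction and masses are not known exactly. Their poses are not given: they have to be found in the camera images.
- caster: Spring casting centrifuge, fixed. Origin on the bench top under its vertical hub axis; x runs out along the 26 mm wide arm to the flask cradle. In mm: round foot 116 across, 13 high; arm top 48 high, from x = -104 (counterweight, top 86 high) to 216; pawl stand at (-36, 12), top 106; crank arm 112 to 118 high, crank grip the highest part, 152.
- cradle_seat (a point): Flask's centre when home: on both V faces, flat end against the back plate (60 x 60 mm, top 108 high, face 30 mm outwards of here). 78 mm above the bench; x points out along the arm. The V, faces at 45 degrees ending 23 mm either side and 66 high, reaches from 42 mm inwards to 28 outwards of here.
- cradle_mouth (a point): Centre of the flask's funnel face when home, 30 mm inwards of cradle_seat, same axes. The V begins 12 mm further in.
- hoop_top (a point): Middle of the top of the 6 mm wire hoop over the outer end of the cradle, 21 mm outwards of cradle_seat, 114 mm above the bench; inside height 107, legs 32 mm either side. The flask passes under it with 4 mm to spare, so it must be laid in the V further in (centre at least 12 mm inwards of cradle_seat) and slid out.
- flask_center (a point): Centre of the flask: a steel tube filled with plaster, 50 mm in diameter, 60 mm long, 0.2 to 0.4 kg. It starts lying in a low wire rest of two V wires (tops 26 mm high, 20 mm either side of the axis), its axis 42 mm above the bench. x runs along the flask's axis from the funnel face to the flat end. It rolls if set on the flat bench.
- flask_mouth (a point): Centre of the flask's funnel face (30 mm from flask_center at -x): the end with a conical hole 30 mm wide. The other end is flat.
- crucible_rim (a point): Centre of the open mouth of the white ceramic crucible, a round cup 53 mm across outside, 46 mm inside, 34 mm deep, rim 94 mm above the bench, standing on the carriage that slides along the arm. Its spout, 17 mm thick, ends 34.5 mm outwards of the cup's centre, 78.5 mm above the bench, and points at the flask. Axes as caster.
- carriage_post (a point): Middle of the steel push post on the carriage (10 mm thick with a 14 mm head; from 54 to 84 mm above the bench), 60 mm to the side (y = -60 in the caster frame) and 10 mm outwards of the crucible's centre. Pushing it towards the cradle slides the carriage; friction about 1.5 N, it stays where left.
- carriage (a joint): Travel of the crucible carriage out along the arm, m: 0 fully back by the hub (starts within 5 mm of it), 0.076 its end stop; at about 0.0735 the spout touches a flask that is home.
- crank (a joint): Angle of the winding crank, rad, counted through all turns; grows clockwise seen from above. Starts within 0.1 of 0, with the crank over the counterweight (-x of the caster); it can be turned on beyond three turns. Takes about 5 N at the grip and stays where left.
- crank_knob (a point): Centre of the crank's wooden grip, an upright handle 17 mm thick and 33 mm tall (119 to 152 mm above the bench) that spins freely on its pin; 45 mm from the vertical hub axis of caster. The flat crank arm lies right under it. Axes have no meaning.
- piece0_center (a point): Centre of a loose piece of bronze bar, 22 x 12 x 8 mm (its x, y, z), 18 g, lying on the bench in front of the machine. Three to five of the five are present; an absent one reads None.
- piece1_center (a point): Centre of a loose piece of bronze bar, 22 x 12 x 8 mm (its x, y, z), 18 g, lying on the bench in front of the machine. Three to five of the five are present; an absent one reads None.
- piece2_center (a point): Centre of a loose piece of bronze bar, 22 x 12 x 8 mm (its x, y, z), 18 g, lying on the bench in front of the machine. Three to five of the five are present; an absent one reads None.
- piece3_center (a point): Centre of a loose piece of bronze bar, 22 x 12 x 8 mm (its x, y, z), 18 g, lying on the bench in front of the machine. Three to five of the five are present; an absent one reads None.
- piece4_center (a point): Centre of a loose piece of bronze bar, 22 x 12 x 8 mm (its x, y, z), 18 g, lying on the bench in front of the machine. Three to five of the five are present; an absent one reads None.

How it is judged (in metres and radians):
On the way, in this order (a step that is already met when the one before it is completed fails the run):
1. the flask lies home in the V against the back plate, funnel inwards, while the crucible is still drawn back (x of flask_center in the frame of cradle_seat between -0.003 and 0.003 m and y of flask_center in the frame of cradle_seat between -0.002 and 0.002 m and z of flask_center in the frame of cradle_seat between -0.002 and 0.002 m and distance between flask_mouth and cradle_mouth below 0.006 m and value of joint carriage below 0.045 m), for 0.2 s.
2. the crucible has been slid up to the flask (value of joint carriage above 0.07 m), for 0.2 s.
At the end, for the whole second after the job is handed in: Flask home in the V (2 mm across and up, 3 mm along the arm) with its funnel inwards, crucible slid up to within 4 mm of it, every piece of bronze that is present in the crucible, crank wound three turns within 25 degrees, all at rest (x of flask_center in the frame of cradle_seat between -0.003 and 0.003 m and y of flask_center in the frame of cradle_seat between -0.002 and 0.002 m and z of flask_center in the frame of cradle_seat between -0.002 and 0.002 m and distance between flask_mouth and cradle_mouth below 0.006 m and value of joint carriage above 0.07 m and value of joint crank between 18.4 and 19.3 rad and horizontal distance between each of piece0_center, piece1_center, piece2_center, piece3_center, piece4_center and crucible_rim below 0.024 m and z of piece0_center in the frame of crucible_rim between -0.04 and 0.003 m and z of piece1_center in the frame of crucible_rim between -0.04 and 0.003 m and z of piece2_center in the frame of crucible_rim between -0.04 and 0.003 m and z of piece3_center in the frame of crucible_rim between -0.04 and 0.003 m and z of piece4_center in the frame of crucible_rim between -0.04 and 0.003 m and linear speed of flask below 0.02 m/s); the robot touches nothing.
It fails at once if the spring is wound more than 40 degrees past three turns (value of joint crank above 19.55 rad).
Of piece0, piece1, piece2, piece3, piece4 only 3 to 5 are there at a start; the rules pass over those that are not, and their reading is None.
At some moment in a run one of piece0, piece1, piece2, piece3, piece4 may be knocked a few centimetres aside while the robot is not near it.
It also fails if it takes over 210 s, if anything falls off the work surface, if the arm or the gripper's body presses on something with over 40 N, if the wrist force passes 120 N, or if a joint passes its speed limit or range.

### The arm

A 6-joint arm with a two-finger parallel gripper is mounted at the origin on a cart in front of the work surface, level with it; the furniture and walls round the work are solid. World frame = base frame: x ahead of the robot, y to its left, z up, the work surface at z = 0. Lengths are in m, angles in degrees, forces in N, time in s.
With the tool pointing down it reaches from about 0.3 to 0.75 m from the base axis. Payload 8.5 kg.
Tool frame: the origin (TCP) lies between the finger pads; the fingertips stand 14 mm ahead of it and the grasp point (between the pads) lies 5 mm behind it; x points along the fingers, z is the direction in which the jaws open and shut, and the axes are right-handed (so a half turn about x gives the same grasp; the last joint's range is limited). The gripper opens to 85 mm and grips with 20 to 120 N. Pads are 22 mm wide; open, the fingers measure 114 mm over their backs; the gripper's body (76 mm by 85 mm) begins 54 mm behind the grasp point. The pads swing forward as they close: fully open they stand 13 mm farther back than shut.
Start: joints at [61.06, 21.807, 74.336, -0, 83.858, -12.336], TCP at [0.157, 0.527, 0.245] pointing down, gripper open.
Joint ranges: [-178.18, 178.18], [-50.72, 133.34], [12.68, 142.11], [-81.47, 261.47], [9.98, 163.14], [-165.26, 165.26]. Speed limits (degrees/s): [136.94, 136.94, 180, 180, 180, 180].

### API

Orientations are given as a 3x3 rotation matrix whose columns are the frame's x, y, z axes.
In Python, from rig import env gives the robot as it stands.
- The arm moves only by the shell command python3 -m jog 'ROWS' [FORCE]. ROWS is JSON, a list of rows, each a list of 5 numbers: the opening, from -1 (shut) to 1 (fully open), so that 0 is half open, then the shift along the tool's x, y, z in m, then the turn about the tool's x in rad. In form: [[claw, dx, dy, dz, yaw], ...]. A call has 1 to 20 rows; each row is the pose to reach, as a shift and turn from the pose commanded when the call began, along the tool's axes at that moment; what a row does not reach only later rows make up. A row lasts 1/10 s, in which the tool goes at most 50 mm and 8.59 degrees, less where a joint would pass 70% of its speed; a pose out of reach is approached as far as the arm can. A call with a gripper value outside its range is refused whole. The fingers move at their own pace and stop on an object; FORCE is the grip in N (left out, the last holds). Time passes only in rows, so rows that repeat a pose let the fingers close. It gives the time, the measured TCP pose, the force and the opening at its end, in the units of the state.
- env.observe(): the state, without advancing time (a new reading comes with each control period).
- env.get_image(name): name is "side" or "top" or "wrist"; returns the picture (400x640x3 uint8, red, green, blue); there is no depth.
- env.camera_model(name): a dict with "fx", "fy", "cx", "cy" (pixels), "origin" and "orientation" of the camera in the world. Camera axes: x right, y up, looking along -z (the intrinsics and any distortion apply to the point x, -y, -z); pixel columns grow to the right and rows downward; lengths in m; the calibration is good to about 2 mm. A picture is of the moment at which its call begins: read the wrist's pose just before it. camera_model takes no time and is no camera call; for the wrist camera it gives the pose at the moment of the call.
- env.close_job(): hands the job in, once; it reports no verdict.
The state is a dict: "time_s": time; "q": joint angles; "qvel": joint speeds; "joint_efforts": joint torques, N m; "position": TCP position; "tool_rot": TCP orientation; "ft_force": force on the tool from outside, world axes, zero at the start; "wrist_torque": the same for the moment, N m; "grip_width": finger opening in m.
Only numpy, scipy, OpenCV 4.12 (cv2) and the standard library are available. Lean on these libraries where they do the work, as an engineer would, in place of code of your own. Each camera call takes 0.05 s, during which the arm holds its last target.

## Working session

There is one attempt and no reset: what is moved stays moved. The work goes in short steps, Python scripts to look and compute and a shell command to move; the robot and the scene stay as the last step left them, time stands still between calls to the robot, and variables do not carry over. Pictures are saved under pics/ and viewed, and the job is handed in when it is done.

```bash
ls; mkdir -p pics
python3 - <<'E'
from rig import env
import cv2
s=env.observe();print({k:s[k] for k in('time_s','position','tool_rot','grip_width','ft_force')})
for n in('side','top','wrist'):
    m=env.camera_model(n);print(n,m)
    cv2.imwrite(f'pics/{n}0.png',cv2.cvtColor(env.get_image(n),cv2.COLOR_RGB2BGR))
E
```

```text
pics
{'time_s': 0.0, 'position': array([0.15702617, 0.52680795, 0.24471265]), 'tool_rot': array([[-7.33696002e-04, -9.58293833e-01,  2.85783821e-01],
       [-1.27935438e-03,  2.85784563e-01,  9.58293038e-01],
       [-9.99998912e-01,  3.37476988e-04, -1.43567641e-03]]), 'grip_width': 0.08550169783648878, 'ft_force': array([-0.37357132, -0.33881407, -1.37942208])}
side {'fx': 486.4410370641867, 'fy': 486.4410370641867, 'cx': 317.8874787496562, 'cy': 204.75318546684122, 'origin': array([0.30708244, 0.62779758, 0.53337827]), 'orientation': array([[-0.92630234,  0.21109823, -0.31209214],
       [-0.37605763, -0.46667635,  0.800496  ],
       [ 0.02333726,  0.85886595,  0.5116685 ]])}
top {'fx': 384.2135280251445, 'fy': 384.2135280251445, 'cx': 315.339315203821, 'cy': 201.35789006999127, 'origin': array([ 0.47120567, -0.04924523,  0.96491261]), 'orientation': array([[ 0.01157798,  0.99197563, -0.12589795],
       [-0.99952799,  0.01506425,  0.02677453],
       [ 0.02845624,  0.12552853,  0.99168182]])}
wrist {'fx': 341.2139576978384, 'fy': 341.2139576978384, 'cx': 318.80703055234, 'cy': 194.43406938940186, 'origin': array([0.08995997, 0.54638967, 0.3732415 ]), 'orientation': array([[ 0.2854974 , -0.92073042, -0.26598258],
       [ 0.95837643,  0.27358017,  0.08166097],
       [-0.00242018, -0.27822543,  0.96051276]])}
```

View pics/side0.png

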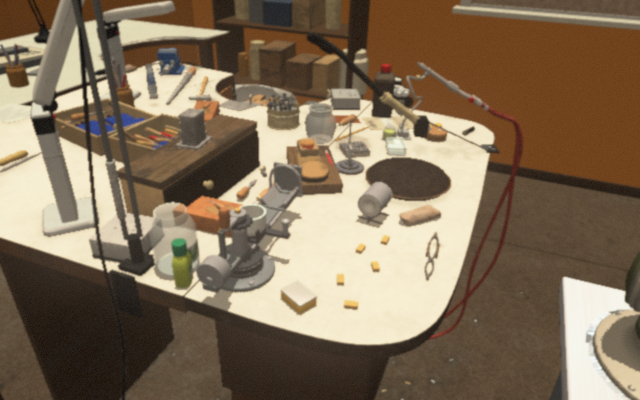

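View pics/top0.png

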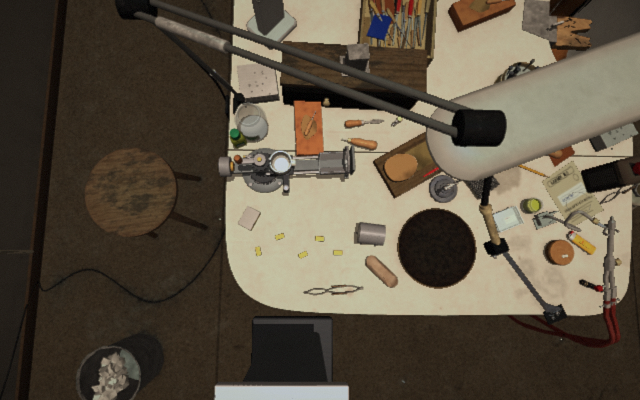

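View pics/wrist0.png

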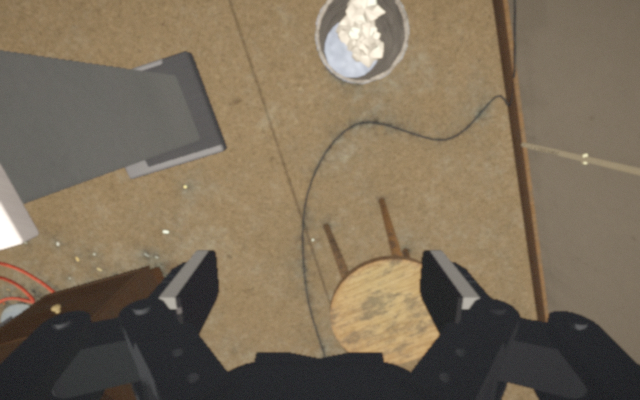

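```bash
cat > h.py <<'E'
from rig import env
import numpy as np, cv2
def p2w(n,uv,z,m=None):
    m=m or env.camera_model(n); R=np.array(m['orientation']);o=np.array(m['origin'])
    d=R@np.array([(uv[0]-m['cx'])/m['fx'],-(uv[1]-m['cy'])/m['fy'],-1.]);return o+d*(z-o[2])/d[2]
def w2p(n,p,m=None):
    m=m or env.camera_model(n); R=np.array(m['orientation']);c=R.T@(np.array(p)-m['origin'])
    return np.array([m['cx']+m['fx']*c[0]/-c[2], m['cy']-m['fy']*c[1]/-c[2]])
def snap(n,f,crop=None,k=1):
    im=cv2.cvtColor(env.get_image(n),cv2.COLOR_RGB2BGR)
    raw=im
    if crop:
        x0,y0,x1,y1=crop; im=im[y0:y1,x0:x1]
    if k!=1: im=cv2.resize(im,None,fx=k,fy=k,interpolation=cv2.INTER_CUBIC)
    cv2.imwrite('pics/'+f,im); return raw
def st():
    s=env.observe();R=np.array(s['tool_rot'])
    print('t',round(s['time_s'],2),'p',np.round(s['position'],4),'y',np.round(R[:,1],3),'z',np.round(R[:,2],3),'w',round(s['grip_width'],4),'F',np.round(s['ft_force'],1));return s
def go(p,s=None,ang=None):
    """shift in tool axes to world p; ang= desired tool z direction (deg in world), mod 180 nearest"""
    s=s or env.observe();R=np.array(s['tool_rot']);d=R.T@(np.array(p)-s['position'])
    out='shift tool '+str(np.round(d,4))
    if ang is not None:
        c=np.degrees(np.arctan2(R[1,2],R[0,2]));da=(ang-c+90)%180-90
        # tool x is down: turn about +x(down) is clockwise from above
        out+=' yaw %.4f (q6 %.1f)'%(-np.radians(da),s['q'][5])
    print(out)
E
python3 - <<'E'
from h import *
im=cv2.imread('pics/top0.png');cv2.imwrite('pics/top0a.png',cv2.resize(im[140:270,215:405],None,fx=4,fy=4,interpolation=cv2.INTER_CUBIC))
im=cv2.imread('pics/side0.png');cv2.imwrite('pics/side0a.png',cv2.resize(im[150:320,190:450],None,fx=3,fy=3,interpolation=cv2.INTER_CUBIC))
E
```

```text
(no output)
```

View pics/top0a.png

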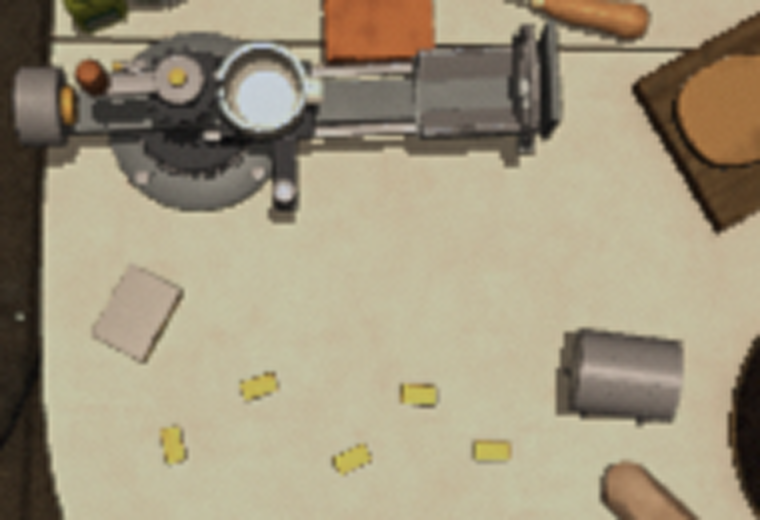

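View pics/side0a.png

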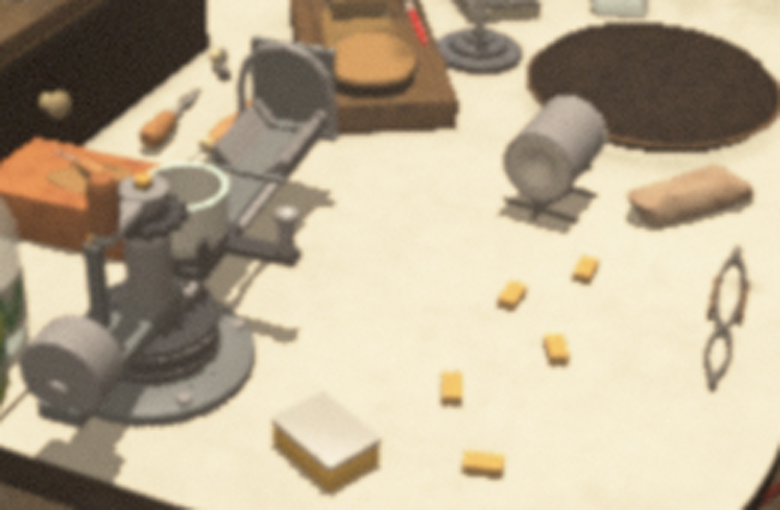

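Run:
```python
from h import *
c=lambda x,y:(215+x/4-.375,140+y/4-.375)
for n,q,z in [('hub',(178,78),.125),('knob',(91,77),.152),('rim',(263,88),.094),('post',(285,190),.084),('plate tl',(545,28),.108),('plate bl',(550,135),.108),('flask TL',(578,330),.06),('flask TR',(682,342),.06),('flask BL',(578,410),.06),('flask BR',(678,420),.06),('hoop',(524,90),.114),
 ('p0',(259,386),.008),('p1',(174,445),.008),('p2',(351,459),.008),('p3',(419,394),.008),('p4',(491,451),.008)]:
    print(n,np.round(p2w('top',c(*q),z),4))
s=lambda x,y:(190+x/3-.33,150+y/3-.33)
for n,q,z in [('hub',(143,181),.125),('knob',(103,172),.152),('rim',(187,187),.094),('post',(287,215),.084),('p',(512,295),.008),('p',(586,269),.008),('p',(556,349),.008),('p',(452,386),.008),('p',(483,462),.008)]:
    print(n,np.round(p2w('side',s(*q),z),4))
```

```text
hub [0.6707 0.0543 0.125 ]
knob [0.664  0.0976 0.152 ]
rim [0.6731 0.0091 0.094 ]
post [ 0.6153 -0.0043  0.084 ]
plate tl [ 0.7079 -0.1525  0.108 ]
plate bl [ 0.6455 -0.1554  0.108 ]
flask TL [ 0.5381 -0.1779  0.06  ]
flask TR [ 0.5319 -0.2397  0.06  ]
flask BL [ 0.491  -0.1778  0.06  ]
flask BR [ 0.4859 -0.2368  0.06  ]
hoop [ 0.6699 -0.1399  0.114 ]
p0 [0.5046 0.013  0.008 ]
p1 [0.4677 0.0643 0.008 ]
p2 [ 0.4604 -0.0446  0.008 ]
p3 [ 0.5009 -0.0862  0.008 ]
p4 [ 0.4663 -0.1311  0.008 ]
hub [0.6675 0.0573 0.125 ]
knob [0.6663 0.0957 0.152 ]
rim [0.6688 0.0094 0.094 ]
post [ 0.611  -0.0013  0.084 ]
p [ 0.4976 -0.0821  0.008 ]
p [ 0.4632 -0.1279  0.008 ]
p [ 0.4576 -0.0413  0.008 ]
p [0.5018 0.0149 0.008 ]
p [0.4657 0.067  0.008 ]
```

Run:
```python
from h import *
s=st();go([.49,-.14,.26],s,-5)
```

```text
t 0.15 p [0.1571 0.5269 0.2449] y [-0.958  0.286  0.   ] z [ 0.286  0.958 -0.001] w 0.0852 F [-0.2  0.1 -0.8]
shift tool [-0.0147 -0.5096 -0.544 ] yaw 1.3683 (q6 -12.3)
```

```bash
python3 -m jog '[[1,-0.015,-0.1,-0.1,0.25],[1,-0.015,-0.2,-0.21,0.5],[1,-0.015,-0.3,-0.32,0.8],[1,-0.015,-0.4,-0.43,1.1],[1,-0.015,-0.51,-0.544,1.368],[1,-0.015,-0.51,-0.544,1.368],[1,-0.015,-0.51,-0.544,1.368],[1,-0.015,-0.51,-0.544,1.368],[1,-0.015,-0.51,-0.544,1.368],[1,-0.015,-0.51,-0.544,1.368],[1,-0.015,-0.51,-0.544,1.368],[1,-0.015,-0.51,-0.544,1.368],[1,-0.015,-0.51,-0.544,1.368],[1,-0.015,-0.51,-0.544,1.368],[1,-0.015,-0.51,-0.544,1.368],[1,-0.015,-0.51,-0.544,1.368],[1,-0.015,-0.51,-0.544,1.368],[1,-0.015,-0.51,-0.544,1.368],[1,-0.015,-0.51,-0.544,1.368],[1,-0.015,-0.51,-0.544,1.368]]' 60
python3 - <<'E'
from h import *
st();m=env.camera_model('wrist');print(m['origin'],m['orientation']);snap('wrist','w1.png')
E
```

```text
time_s: 2.15
position: [0.4902, -0.1391, 0.2607]
tool_rot: [[0.0, 0.086, 0.996], [-0.0, 0.996, -0.086], [-1.0, -0.0, 0.0]]
ft_force: [-0.2, -0.7, 0.6]
grip_width: 0.0853
t 2.15 p [ 0.4902 -0.1391  0.2607] y [ 0.086  0.996 -0.   ] z [ 0.996 -0.086  0.   ] w 0.0853 F [-0.2 -0.7  0.6]
[ 0.4964269  -0.06966679  0.38909697] [[ 0.99635026  0.08240642  0.02225627]
 [-0.08534419  0.95686172  0.27772651]
 [ 0.00159028 -0.27861232  0.96040234]]
```

View pics/w1.png

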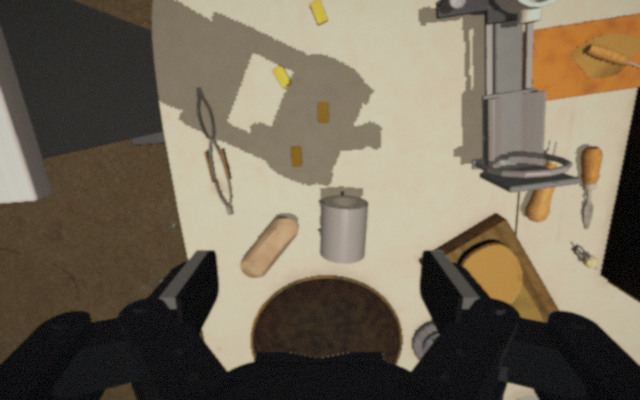

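Run:
```python
import cv2
im=cv2.imread('pics/w1.png');cv2.imwrite('pics/w1a.png',cv2.resize(im[180:275,305:385],None,fx=6,fy=6,interpolation=cv2.INTER_CUBIC))
cv2.imwrite('pics/w1b.png',cv2.resize(im[0:200,430:590],None,fx=3,fy=3,interpolation=cv2.INTER_CUBIC))
```

```text
(no output)
```

View pics/w1a.png

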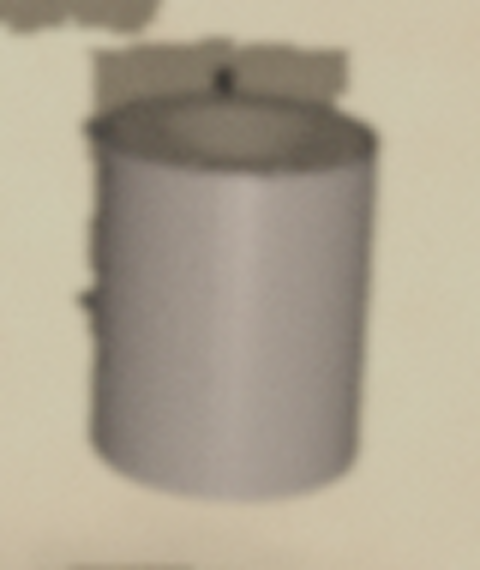

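View pics/w1b.png

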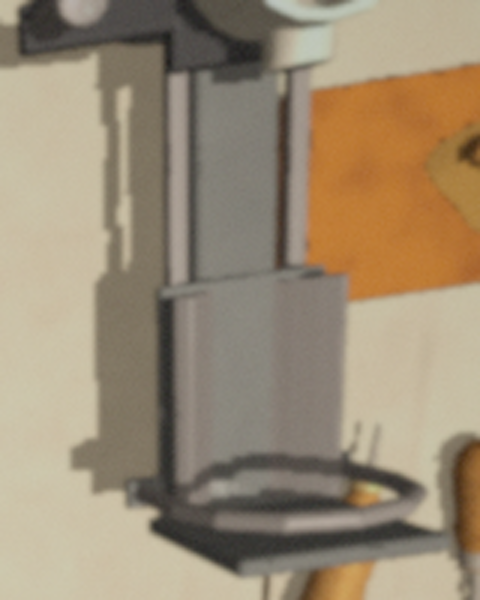

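Run:
```python
from h import *
im=snap('side','s2.png');cv2.imwrite('pics/s2a.png',cv2.resize(im[175:230,350:400],None,fx=10,fy=10,interpolation=cv2.INTER_CUBIC))
for i,p in enumerate([(.49,-.16,.06),(.52,-.2,.04)]): print(w2p('side',p))
```

```text
[378.44773926 204.91450964]
[368.71464113 201.02920458]
```

View pics/s2a.png

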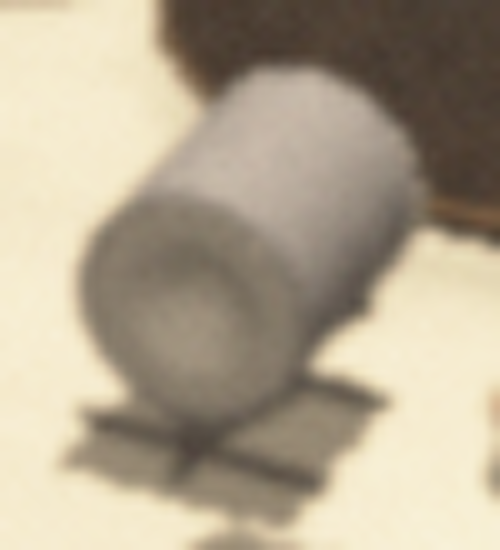

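Run:
```python
from h import *
m=env.camera_model('wrist')
c=lambda x,y:(305+x/6-.42,180+y/6-.42)
a=p2w('wrist',c(238,171),.067,m);b=p2w('wrist',c(243,497),.067,m);print('top line',a,b,np.linalg.norm(a-b))
for q in [(92,130),(376,140),(92,440),(357,450)]: print(q,p2w('wrist',c(*q),.047,m))
d=lambda x,y:(430+x/3-.33,y/3-.33)
for n,q,z in [('Vleft in',(160,297),.066),('Vright in',(347,275),.066),('V r out',(340,465),.066),('plate L',(240,575),.108),('plate R',(448,548),.108),('plate L front top',(155,525),.108),('plate R',(400,520),.108),('hoop L',(180,505),.114),('hoop mid near',(300,460),.114),('post',(85,5),.084),('rail L top',(170,75),.05),('rail L bot',(170,285),.05),('rail R top',(308,75),.05),('R bot',(303,270),.05)]:
    print(n,np.round(p2w('wrist',d(*q),z,m),4))
```

```text
top line [ 0.51304005 -0.17936251  0.067     ] [ 0.51002325 -0.23902714  0.067     ] 0.05974085355837503
(92, 130) [ 0.48910252 -0.17640949  0.047     ]
(376, 140) [ 0.5385329  -0.18252929  0.047     ]
(92, 440) [ 0.48406086 -0.23562431  0.047     ]
(357, 450) [ 0.53229978 -0.24182846  0.047     ]
Vleft in [ 0.646  -0.0857  0.066 ]
Vright in [ 0.7021 -0.0841  0.066 ]
V r out [ 0.7056 -0.1425  0.066 ]
plate L [ 0.653  -0.1626  0.108 ]
plate R [ 0.7112 -0.1596  0.108 ]
plate L front top [ 0.6282 -0.1458  0.108 ]
plate R [ 0.6967 -0.1503  0.108 ]
hoop L [ 0.6319 -0.1391  0.114 ]
hoop mid near [ 0.6636 -0.1294  0.114 ]
post [ 0.6142 -0.0075  0.084 ]
rail L top [ 0.6534 -0.0218  0.05  ]
rail L bot [ 0.6564 -0.083   0.05  ]
rail R top [ 0.6949 -0.0253  0.05  ]
R bot [ 0.6982 -0.082   0.05  ]
```

Run:
```python
from h import *
s=st();go([.672,-.10,.26],s,3.1)
```

```text
t 2.25 p [ 0.4903 -0.1394  0.2606] y [ 0.086  0.996 -0.   ] z [ 0.996 -0.086  0.   ] w 0.0856 F [ 0.6  0.1 -0.8]
shift tool [0.0006 0.0549 0.1776] yaw -0.1402 (q6 -24.3)
```

```bash
python3 -m jog '[[1,0,0.015,0.045,-0.04],[1,0,0.03,0.09,-0.08],[1,0,0.045,0.135,-0.12],[1,0,0.055,0.178,-0.14],[1,0,0.055,0.178,-0.14],[1,0,0.055,0.178,-0.14],[1,0,0.055,0.178,-0.14],[1,0,0.055,0.178,-0.14],[1,0,0.055,0.178,-0.14]]'
python3 - <<'E'
from h import *
st();m=env.camera_model('wrist');im=snap('wrist','w2.png');np.save('m2.npy',m,allow_pickle=True)
E
```

```text
time_s: 3.15
position: [0.6719, -0.1009, 0.2612]
tool_rot: [[0.001, -0.052, 0.999], [-0.0, 0.999, 0.052], [-1.0, -0.0, 0.001]]
ft_force: [-0.6, 0.3, 0.3]
grip_width: 0.0857
t 3.15 p [ 0.6719 -0.1009  0.2612] y [-0.052  0.999 -0.   ] z [0.999 0.052 0.001] w 0.0857 F [-0.6  0.3  0.3]
```

View pics/w2.png

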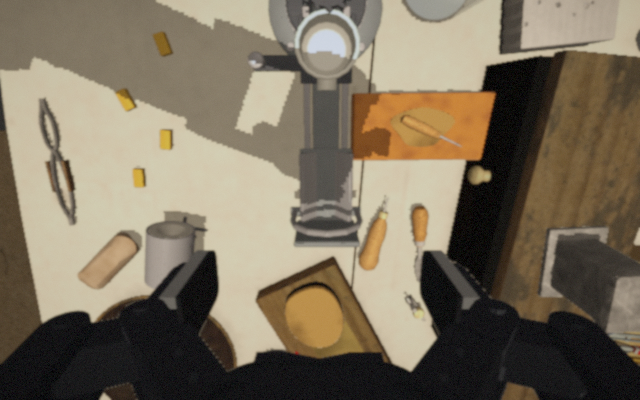

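Run:
```python
import cv2
im=cv2.imread('pics/w2.png');cv2.imwrite('pics/w2a.png',cv2.resize(im[135:255,270:380],None,fx=5,fy=5,interpolation=cv2.INTER_CUBIC))
cv2.imwrite('pics/w2b.png',cv2.resize(im[0:140,240:390],None,fx=4,fy=4,interpolation=cv2.INTER_CUBIC))
```

```text
(no output)
```

View pics/w2a.png

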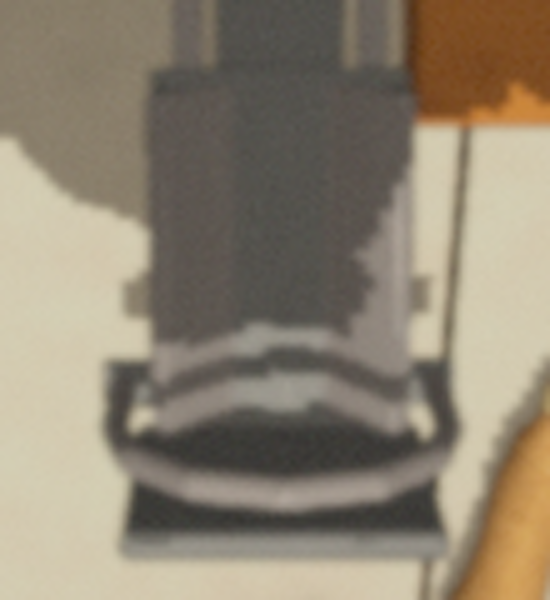

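View pics/w2b.png

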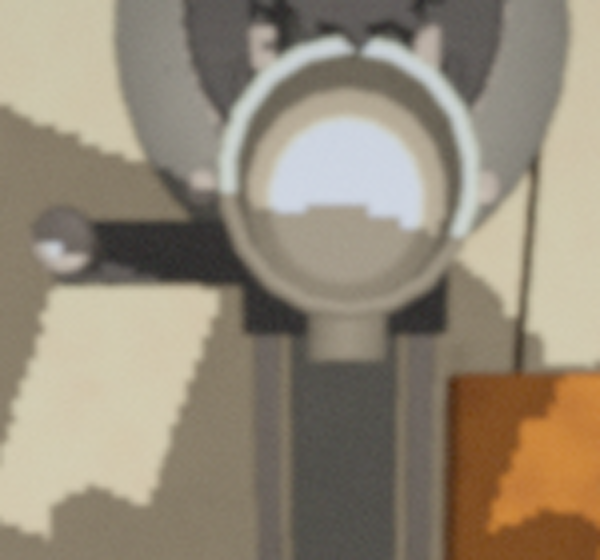

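Run:
```python
from h import *
m=np.load('m2.npy',allow_pickle=True).item()
c=lambda x,y:(270+x/5-.4,135+y/5-.4)
b=lambda x,y:(240+x/4-.375,y/4-.375)
for n,q,z,f in [('VL',(152,95),.066,c),('VR',(412,93),.066,c),('plate L',(122,540),.108,c),('plate R',(445,540),.108,c),('hoop top',(285,490),.114,c),('V L out',(156,430),.066,c),('VR out',(408,430),.066,c),
 ('rim',(349,175),.094,b),('rimL',(220,170),.094,b),('rimR',(480,170),.094,b),('rimT',(349,36),.094,b),('rimB',(349,310),.094,b),('spout tip',(349,360),.0785,b),('post',(66,240),.084,b),('flask?',(100,100),.04,c)]:
    print(n,np.round(p2w('wrist',f(*q),z,m),4))
```

```text
VL [ 0.6538 -0.0856  0.066 ]
VR [ 0.7033 -0.0826  0.066 ]
plate L [ 0.6533 -0.1591  0.108 ]
plate R [ 0.7111 -0.1561  0.108 ]
hoop top [ 0.6816 -0.1455  0.114 ]
V L out [ 0.6571 -0.1537  0.066 ]
VR out [ 0.708 -0.151  0.066]
rim [0.6732 0.0088 0.094 ]
rimL [0.6474 0.0084 0.094 ]
rimR [0.6993 0.0111 0.094 ]
rimT [0.6717 0.0338 0.094 ]
rimB [ 0.6747 -0.0167  0.094 ]
spout tip [ 0.6757 -0.0262  0.0785]
post [ 0.615  -0.0055  0.084 ]
flask? [ 0.6419 -0.0916  0.04  ]
```

Run:
```python
from h import *
s=st();go([.5115,-.203,.15],s,-4.7)
```

```text
t 3.2 p [ 0.672  -0.1009  0.2611] y [-0.052  0.999 -0.   ] z [0.999 0.052 0.001] w 0.0854 F [ 0.2 -0.3  0.1]
shift tool [ 0.111  -0.0935 -0.1657] yaw 0.1345 (q6 -21.5)
```

```bash
python3 -m jog '[[1,0,-0.02,-0.04,0.04],[1,0.02,-0.05,-0.08,0.08],[1,0.05,-0.08,-0.12,0.12],[1,0.09,-0.093,-0.166,0.135],[1,0.111,-0.093,-0.166,0.135],[1,0.111,-0.093,-0.166,0.135],[1,0.111,-0.093,-0.166,0.135],[1,0.111,-0.093,-0.166,0.135],[1,0.111,-0.093,-0.166,0.135]]'
python3 - <<'E'
from h import *
s=st();snap('wrist','w3.png');go([.5115,-.203,.046],s,-4.7)
E
```

```text
time_s: 4.1
position: [0.513, -0.2023, 0.1508]
tool_rot: [[0.003, 0.081, 0.997], [-0.002, 0.997, -0.081], [-1.0, -0.001, 0.003]]
ft_force: [-0.3, 0.2, 0.1]
grip_width: 0.0858
t 4.1 p [ 0.513  -0.2023  0.1508] y [ 0.081  0.997 -0.001] z [ 0.997 -0.081  0.003] w 0.0858 F [-0.3  0.2  0.1]
shift tool [ 0.1048 -0.0007 -0.0018] yaw 0.0012 (q6 -29.2)
```

View pics/w3.png

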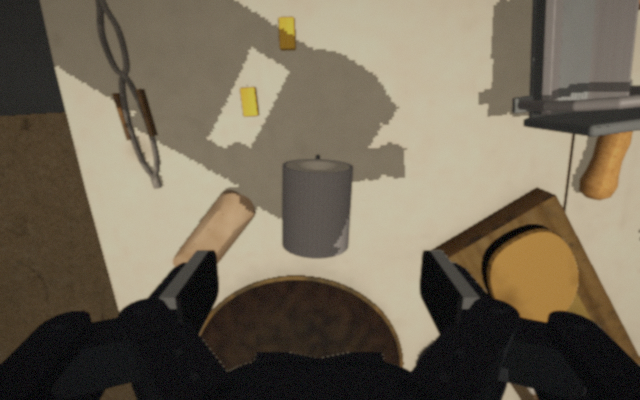

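```bash
python3 - <<'E'
from h import *
for q in [(235,192),(255,210),(180,255)]: print(p2w('wrist',q,.02))
E
python3 -m jog '[[0.55,0,0,0,0],[0.55,0.03,0,-0.001,0],[0.55,0.06,0,-0.001,0],[0.55,0.085,0,-0.001,0],[0.55,0.1,0,-0.001,0],[0.55,0.105,0,-0.001,0],[0.55,0.105,0,-0.001,0],[0.55,0.105,0,-0.001,0]]'
```

```text
[ 0.44761509 -0.20045671  0.02      ]
[ 0.46132252 -0.21659894  0.02      ]
[ 0.39393876 -0.25072342  0.02      ]
time_s: 4.95
position: [0.5113, -0.2025, 0.0452]
tool_rot: [[0.001, 0.082, 0.997], [-0.001, 0.997, -0.082], [-1.0, -0.001, 0.001]]
ft_force: [-0.2, -0.1, 0.1]
grip_width: 0.0661
```

```bash
python3 -m jog '[[0.1,0,0,0,0],[0,0,0,0,0],[-0.1,0,0,0,0],[-0.1,0,0,0,0],[-0.1,0,0,0,0],[-0.1,0,0,0,0],[-0.1,-0.005,0,0,0],[-0.1,-0.02,0,0,0],[-0.1,-0.05,0,0,0],[-0.1,-0.08,0,0,0],[-0.1,-0.105,0,0,0],[-0.1,-0.105,0,0,0],[-0.1,-0.105,0,0,0]]' 50
python3 - <<'E'
from h import *
s=st();snap('wrist','w4.png');go([.6797,-.1035,.15],s,3.1)
E
```

```text
time_s: 6.25
position: [0.5102, -0.202, 0.1487]
tool_rot: [[-0.001, 0.082, 0.997], [0.0, 0.997, -0.082], [-1.0, 0.0, -0.001]]
ft_force: [-0.5, 0.1, -4.1]
grip_width: 0.0483
t 6.25 p [ 0.5102 -0.202   0.1487] y [0.082 0.997 0.   ] z [ 0.997 -0.082 -0.001] w 0.0483 F [-0.5  0.1 -4.1]
shift tool [-0.0014  0.112   0.1608] yaw -0.1361 (q6 -29.3)
```

View pics/w4.png

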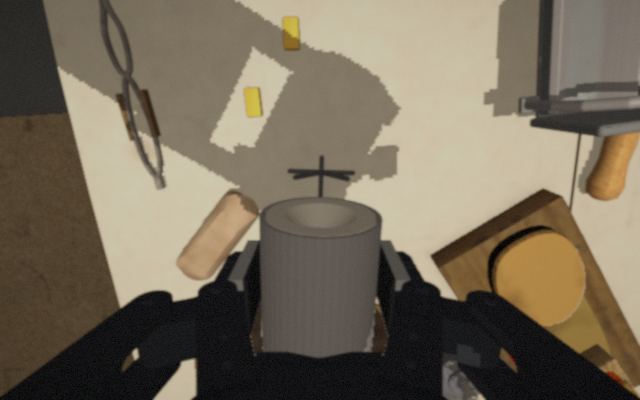

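Run:
```python
from h import *
for q,z in [((260,218),.1455),((381,218),.1455),((320,236),.1705),((320,198),.1205)]: print(p2w('wrist',q,z))
```

```text
[ 0.48832252 -0.17831905  0.1455    ]
[ 0.5375015  -0.18232931  0.1455    ]
[ 0.51287689 -0.17759551  0.1705    ]
[ 0.51285206 -0.17930109  0.1205    ]
```

```bash
python3 -m jog '[[-0.1,-0.02,0.01,0.005,0],[-0.1,-0.04,0.04,0.03,-0.03],[-0.1,-0.04,0.07,0.06,-0.06],[-0.1,-0.04,0.09,0.09,-0.1],[-0.1,-0.04,0.113,0.125,-0.136],[-0.1,-0.04,0.113,0.16,-0.136],[-0.1,-0.04,0.113,0.16,-0.136],[-0.1,-0.03,0.113,0.16,-0.136],[-0.1,-0.01,0.113,0.16,-0.136],[-0.1,0,0.113,0.16,-0.136],[-0.1,0,0.113,0.16,-0.136],[-0.1,0,0.113,0.16,-0.136]]'
python3 - <<'E'
from h import *
s=st();im=snap('wrist','w5.png');snap('side','s5.png',(220,150,330,260),6);go([.6787,-.102,.086],s,3.1)
E
```

```text
time_s: 7.5
position: [0.6792, -0.1029, 0.1495]
tool_rot: [[-0.0, -0.054, 0.999], [0.0, 0.999, 0.054], [-1.0, 0.0, -0.0]]
ft_force: [0.1, -1.1, -3.0]
grip_width: 0.048
t 7.5 p [ 0.6792 -0.1029  0.1495] y [-0.054  0.999  0.   ] z [ 0.999  0.054 -0.   ] w 0.048 F [ 0.1 -1.1 -3. ]
shift tool [ 0.0635  0.001  -0.0004] yaw -0.0005 (q6 -21.5)
```

View pics/w5.png

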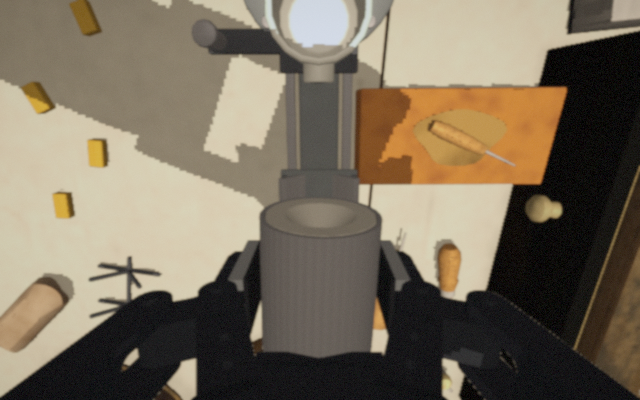

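View pics/s5.png

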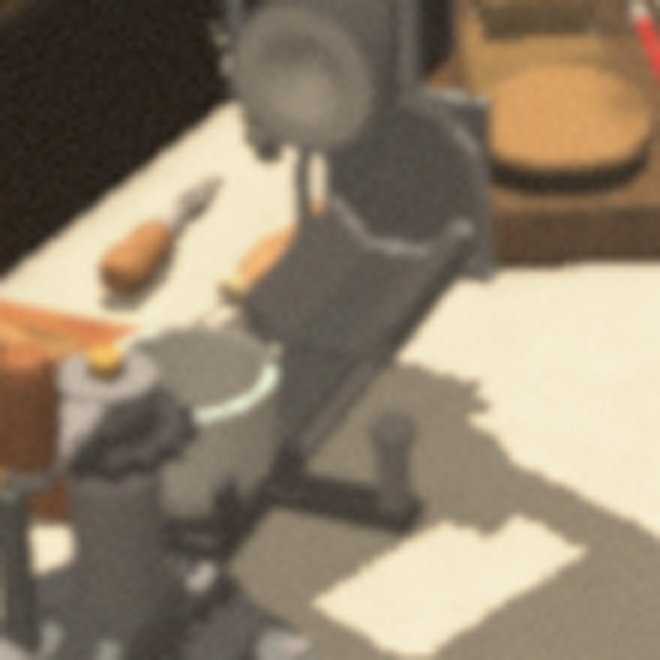

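```bash
python3 - <<'E'
from h import *
m=env.camera_model('wrist')
for q,z in [((280,177),.066),((358,177),.066),((288,75),.05),((357,75),.05),((260,218),.146),((381,218),.146)]: print(p2w('wrist',q,z,m))
E
python3 -m jog '[[-0.1,0.02,0.001,-0.0005,0],[-0.1,0.04,0.001,-0.0005,0],[-0.1,0.055,0.001,-0.0005,0],[-0.1,0.058,0.001,-0.0005,0],[-0.1,0.06,0.001,-0.0005,0],[-0.1,0.06,0.001,-0.0005,0]]'
```

```text
[ 0.6542975  -0.08480555  0.066     ]
[ 0.70412445 -0.08213671  0.066     ]
[ 0.65625267 -0.02208718  0.05      ]
[ 0.69990775 -0.01971804  0.05      ]
[ 0.65454208 -0.08328343  0.146     ]
[ 0.7044889  -0.08062413  0.146     ]
time_s: 8.2
position: [0.6793, -0.1019, 0.0903]
tool_rot: [[0.002, -0.054, 0.999], [-0.001, 0.999, 0.054], [-1.0, -0.001, 0.002]]
ft_force: [0.1, 0.6, -2.2]
grip_width: 0.048
```

```bash
python3 -m jog '[[-0.1,0.003,0,-0.0003,0],[-0.1,0.006,0,-0.0003,0],[-0.1,0.006,0,-0.0003,0]]';python3 -m jog '[[-0.1,0.001,0,0,0],[-0.1,0.001,0,0,0]]';python3 -m jog '[[-0.1,0.001,0,0,0],[-0.1,0.001,0,0,0]]'
```

```text
time_s: 8.5
position: [0.6787, -0.1018, 0.0833]
tool_rot: [[0.0, -0.054, 0.999], [-0.0, 0.999, 0.054], [-1.0, -0.0, 0.0]]
ft_force: [-0.2, -0.9, -1.7]
grip_width: 0.0485
time_s: 8.7
position: [0.6789, -0.1018, 0.0828]
tool_rot: [[0.001, -0.054, 0.999], [-0.0, 0.999, 0.054], [-1.0, -0.0, 0.001]]
ft_force: [1.3, 0.3, -0.4]
grip_width: 0.0483
time_s: 8.9
position: [0.679, -0.1019, 0.0826]
tool_rot: [[0.002, -0.054, 0.999], [-0.001, 0.999, 0.054], [-1.0, -0.001, 0.002]]
ft_force: [-0.3, 0.7, 4.6]
grip_width: 0.0485
```

```bash
python3 -m jog '[[-0.1,-0.0012,0,0,0],[-0.1,-0.0012,-0.004,0,0],[-0.1,-0.0012,-0.008,0,0],[-0.1,-0.0012,-0.012,0,0],[-0.1,-0.0012,-0.012,0,0]]';python3 -m jog '[[-0.1,0,-0.002,0,0],[-0.1,0,-0.002,0,0]]';python3 -m jog '[[-0.1,0,-0.0015,0,0],[-0.1,0,-0.0015,0,0]]'
```

```text
time_s: 9.4
position: [0.6796, -0.1145, 0.0827]
tool_rot: [[0.001, -0.053, 0.999], [-0.0, 0.999, 0.053], [-1.0, -0.001, 0.001]]
ft_force: [3.4, 0.7, 0.2]
grip_width: 0.0486
time_s: 9.6
position: [0.6796, -0.116, 0.0827]
tool_rot: [[0.001, -0.054, 0.999], [-0.0, 0.999, 0.054], [-1.0, -0.0, 0.001]]
ft_force: [3.3, 3.0, 1.5]
grip_width: 0.0483
time_s: 9.8
position: [0.6797, -0.1172, 0.0827]
tool_rot: [[0.001, -0.054, 0.999], [0.0, 0.999, 0.054], [-1.0, 0.0, 0.001]]
ft_force: [4.5, 2.4, 1.9]
grip_width: 0.0483
```

```bash
python3 -m jog '[[-0.1,0,-0.0015,0.0005,0],[-0.1,0,-0.0015,0.0005,0]]';python3 -m jog '[[-0.1,0,-0.0015,0.0003,0],[-0.1,0,-0.0015,0.0003,0]]'
```

```text
time_s: 10.0
position: [0.6799, -0.1186, 0.0827]
tool_rot: [[-0.0, -0.054, 0.999], [0.0, 0.999, 0.054], [-1.0, 0.0, -0.0]]
ft_force: [2.1, 4.1, 3.9]
grip_width: 0.0482
time_s: 10.2
position: [0.6799, -0.1187, 0.0826]
tool_rot: [[-0.001, -0.055, 0.998], [0.003, 0.998, 0.055], [-1.0, 0.003, -0.001]]
ft_force: [0.6, 9.7, 4.0]
grip_width: 0.0485
```

```bash
python3 -m jog '[[0.2,0,0,0,0],[0.4,0,0,0,0],[0.4,0,0,0,0],[0.4,0,0,0,0],[0.4,-0.02,0,0,0],[0.4,-0.05,0.005,0,0],[0.4,-0.09,0.02,0,0],[0.4,-0.09,0.02,0,0],[0.4,-0.09,0.02,0,0]]'
python3 - <<'E'
from h import *
s=st();im=snap('wrist','w6.png');snap('side','s6.png',(220,150,330,260),6);cv2.imwrite('pics/w6a.png',cv2.resize(im[150:330,230:420],None,fx=4,fy=4))
E
```

```text
time_s: 11.1
position: [0.6794, -0.1002, 0.1732]
tool_rot: [[0.001, -0.054, 0.999], [-0.001, 0.999, 0.054], [-1.0, -0.001, 0.001]]
ft_force: [0.2, -1.1, 0.2]
grip_width: 0.0596
t 11.1 p [ 0.6794 -0.1002  0.1732] y [-0.054  0.999 -0.001] z [0.999 0.054 0.001] w 0.0596 F [ 0.2 -1.1  0.2]
```

View pics/w6a.png

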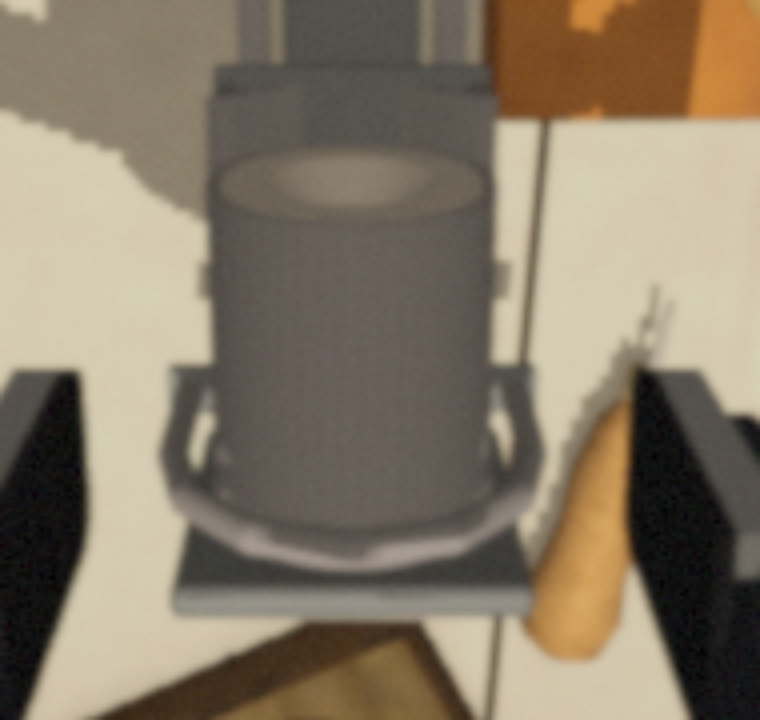

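View pics/s6.png

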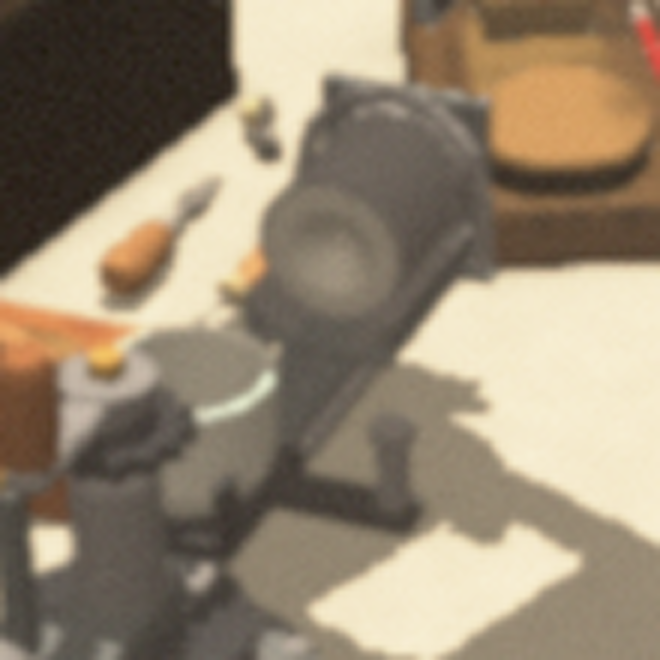

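Run:
```python
from h import *
m=env.camera_model('wrist');c=lambda x,y:(230+x/4-.375,150+y/4-.375)
for n,q,z in [('V',(216,95),.066),('V',(492,93),.066),('faceL',(219,186),.078),('faceR',(490,186),.078),('face top',(352,220),.103),('face bot',(352,148),.053),('plate top front',(352,585),.108),('rail',(300,68),.05)]: print(n,np.round(p2w('wrist',c(*q),z,m),4))
```

```text
V [ 0.6534 -0.0845  0.066 ]
V [ 0.7016 -0.0816  0.066 ]
faceL [ 0.6555 -0.0975  0.078 ]
faceR [ 0.7013 -0.095   0.078 ]
face top [ 0.678  -0.0943  0.103 ]
face bot [ 0.6778 -0.0963  0.053 ]
plate top front [ 0.6811 -0.1539  0.108 ]
rail [ 0.6674 -0.0822  0.05  ]
```

Run:
```python
from h import *
s=st();go([.6778,-.076,.086],s,3.1)
```

```text
t 11.2 p [ 0.6788 -0.1005  0.1711] y [-0.054  0.999  0.001] z [ 0.999  0.054 -0.002] w 0.0601 F [-0.4  0.1 -0.2]
shift tool [0.0851 0.0244 0.0006] yaw -0.0004 (q6 -21.4)
```

```bash
python3 -m jog '[[-0.15,0,0.025,0,0],[-0.15,0,0.025,0,0],[-0.15,0.04,0.025,0,0],[-0.15,0.075,0.025,0,0],[-0.15,0.085,0.025,0,0],[-0.15,0.085,0.025,0,0],[-0.15,0.085,0.021,0,0],[-0.15,0.085,0.019,0,0],[-0.15,0.085,0.019,0,0]]';python3 -m jog '[[-0.15,0,-0.001,0,0],[-0.15,0,-0.001,0,0]]';python3 -m jog '[[-0.15,0,-0.001,0,0],[-0.15,0,-0.001,0,0]]'
```

```text
time_s: 12.1
position: [0.6789, -0.082, 0.089]
tool_rot: [[0.002, -0.053, 0.999], [-0.001, 0.999, 0.053], [-1.0, -0.001, 0.002]]
ft_force: [-0.8, -0.8, 0.5]
grip_width: 0.0362
time_s: 12.3
position: [0.6784, -0.0824, 0.088]
tool_rot: [[0.001, -0.054, 0.999], [-0.0, 0.999, 0.054], [-1.0, -0.0, 0.001]]
ft_force: [0.2, -0.2, -0.4]
grip_width: 0.0367
time_s: 12.5
position: [0.6784, -0.0833, 0.0876]
tool_rot: [[0.0, -0.054, 0.999], [-0.0, 0.999, 0.054], [-1.0, -0.0, 0.0]]
ft_force: [0.4, 0.0, -0.1]
grip_width: 0.0364
```

```bash
for i in 1 2; do python3 -m jog '[[-0.15,0,-0.001,0,0],[-0.15,0,-0.001,0,0]]' | grep -E "posi|force"; done
python3 - <<'E'
from h import *
snap('wrist','w7.png',(200,120,440,300),3)
E
```

```text
position: [0.6784, -0.084, 0.0875]
ft_force: [1.5, 1.5, -0.3]
position: [0.6785, -0.0844, 0.0875]
ft_force: [-0.5, 4.7, 1.6]
```

View pics/w7.png

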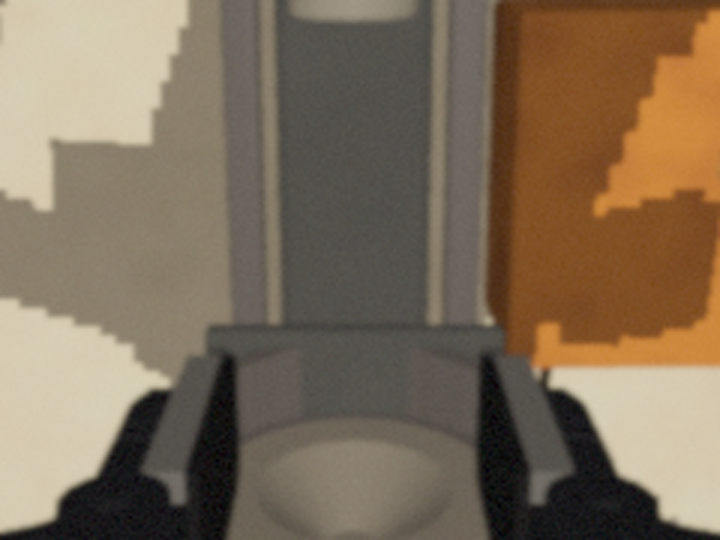

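```bash
for i in 1 2; do python3 -m jog '[[-0.15,0,-0.001,0,0],[-0.15,0,-0.001,0,0]]' | grep -E "posi|force"; done; python3 -m jog '[[-0.15,0,0.004,0,0],[-0.15,0,0.006,0,0],[-0.15,-0.03,0.006,0,0],[-0.15,-0.07,0.006,0,0],[-0.15,-0.1,0.006,0,0],[-0.15,-0.1,0.006,0,0],[-0.15,-0.1,0.006,0,0]]';python3 - <<'E'
from h import *
s=st();go([.615,.0215,.19],s,3.1)
E
```

```text
position: [0.6784, -0.0845, 0.0875]
ft_force: [-0.1, 9.4, 1.7]
position: [0.6784, -0.0845, 0.0875]
ft_force: [-0.4, 12.1, 1.9]
time_s: 14.05
position: [0.6782, -0.0817, 0.1877]
tool_rot: [[0.001, -0.054, 0.999], [-0.001, 0.999, 0.054], [-1.0, -0.001, 0.001]]
ft_force: [-0.5, 0.1, -0.3]
grip_width: 0.0366
t 14.05 p [ 0.6782 -0.0817  0.1877] y [-0.054  0.999 -0.001] z [0.999 0.054 0.001] w 0.0366 F [-0.5  0.1 -0.3]
shift tool [-0.0024  0.1064 -0.0576] yaw -0.0006 (q6 -19.8)
```

```bash
python3 -m jog '[[-1,0,0.03,-0.015,0],[-1,0,0.06,-0.03,0],[-1,0,0.09,-0.05,0],[-1,0,0.107,-0.062,0],[-1,0,0.107,-0.062,0],[-1,0,0.107,-0.062,0],[-1,0,0.107,-0.062,0],[-1,0,0.107,-0.062,0]]';python3 - <<'E'
from h import *
s=st();im=snap('wrist','w8.png',(200,50,440,230),3);go([.611,.022,.075],s,3.1)
E
```

```text
time_s: 14.85
position: [0.611, 0.0213, 0.1869]
tool_rot: [[-0.001, -0.053, 0.999], [-0.0, 0.999, 0.053], [-1.0, -0.0, -0.001]]
ft_force: [-0.4, 0.2, 0.6]
grip_width: -0.0002
t 14.85 p [0.611  0.0213 0.1869] y [-0.053  0.999 -0.   ] z [ 0.999  0.053 -0.001] w -0.0002 F [-0.4  0.2  0.6]
shift tool [1.119e-01 7.000e-04 1.000e-04] yaw -0.0013 (q6 -12.1)
```

View pics/w8.png

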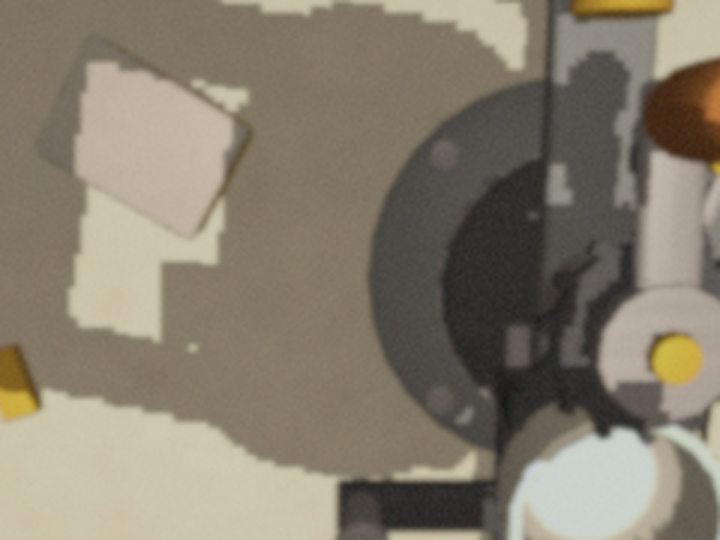

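```bash
python3 -m jog '[[-1,0.04,0.001,0.001,0],[-1,0.08,0.001,0.001,0],[-1,0.105,0.001,0.001,0],[-1,0.112,0.001,0.001,0],[-1,0.112,0.001,0.001,0],[-1,0.112,0.001,0.001,0]]'; python3 -m jog '[[-1,0,-0.008,0,0],[-1,0,-0.016,0,0],[-1,0,-0.024,0,0],[-1,0,-0.032,0,0],[-1,0,-0.04,0,0],[-1,0,-0.04,0,0]]';python3 - <<'E'
from h import *
s=st();im=snap('wrist','w9.png')
E
```

```text
time_s: 15.5
position: [0.6124, 0.023, 0.077]
tool_rot: [[0.002, -0.054, 0.999], [-0.0, 0.999, 0.054], [-1.0, -0.001, 0.002]]
ft_force: [-0.5, -0.5, 0.5]
grip_width: 0.0001
time_s: 16.1
position: [0.6137, -0.0181, 0.0755]
tool_rot: [[-0.0, -0.053, 0.999], [-0.001, 0.999, 0.053], [-1.0, -0.0, -0.0]]
ft_force: [-0.5, -0.6, -0.0]
grip_width: -0.0003
t 16.1 p [ 0.6137 -0.0181  0.0755] y [-0.053  0.999 -0.   ] z [ 0.999  0.053 -0.   ] w -0.0003 F [-0.5 -0.6 -0. ]
```

View pics/w9.png

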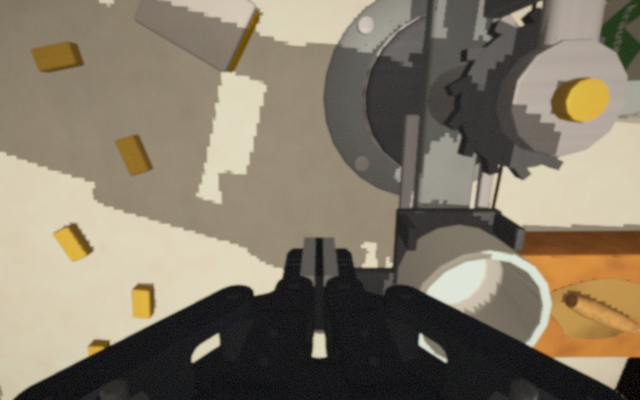

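```bash
python3 -m jog '[[-1,0,-0.008,0,0],[-1,0,-0.016,0,0],[-1,0,-0.024,0,0],[-1,0,-0.032,0,0],[-1,0,-0.036,0,0],[-1,0,-0.036,0,0]]'|grep -E "posi|force";for i in 1 2 3; do python3 -m jog '[[-1,0,-0.002,0,0],[-1,0,-0.002,0,0]]' | grep -E "posi|force"; done
```

```text
position: [0.6157, -0.0535, 0.0755]
ft_force: [-0.1, -0.6, 0.5]
position: [0.6158, -0.0547, 0.0756]
ft_force: [0.1, -0.1, -0.3]
position: [0.6159, -0.0564, 0.0756]
ft_force: [0.5, 1.8, 0.9]
position: [0.6159, -0.0568, 0.0755]
ft_force: [0.3, 8.4, 1.2]
```

```bash
python3 -m jog '[[-1,0,-0.0005,0,0],[-1,0,-0.0005,0,0]]' | grep -E "posi|force"; python3 -m jog '[[-1,0,0.005,0,0],[-1,0,0.012,-0.003,0],[-1,-0.02,0.012,-0.005,0],[-1,-0.07,0.012,-0.005,0],[-1,-0.1,0.012,0.02,0],[-1,-0.12,0.012,0.05,0],[-1,-0.12,0.012,0.055,0],[-1,-0.12,0.012,0.055,0]]'
python3 - <<'E'
from h import *
s=st();im=snap('wrist','w10.png',(200,60,440,300),3);snap('side','s10.png',(220,150,330,260),6)
E
```

```text
position: [0.6159, -0.0569, 0.0756]
ft_force: [0.3, 12.3, 1.3]
time_s: 18.35
position: [0.6702, -0.044, 0.1946]
tool_rot: [[-0.001, -0.054, 0.999], [-0.0, 0.999, 0.054], [-1.0, -0.0, -0.001]]
ft_force: [-1.2, 0.5, -0.8]
grip_width: 0.0002
t 18.35 p [ 0.6702 -0.044   0.1946] y [-0.054  0.999 -0.   ] z [ 0.999  0.054 -0.001] w 0.0002 F [-1.2  0.5 -0.8]
```

View pics/w10.png

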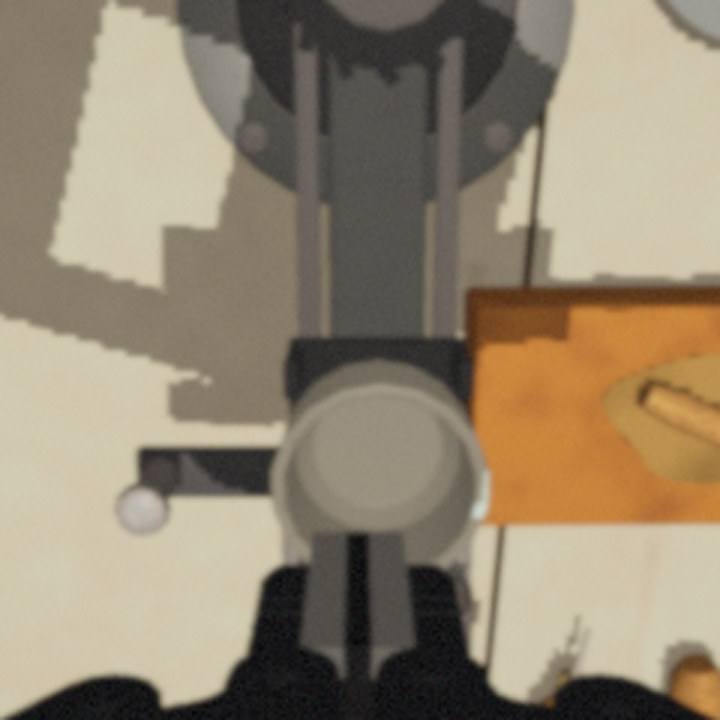

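View pics/s10.png

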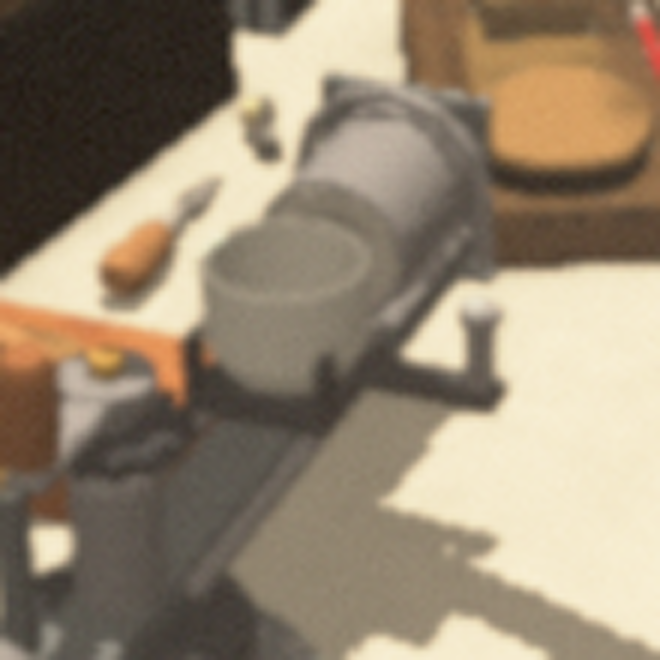

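Run:
```python
from h import *
m=env.camera_model('wrist');c=lambda x,y:(200+x/3-.33,60+y/3-.33)
for n,q,z in [('rimL',(271,480),.094),('rimR',(491,480),.094),('rimTop',(380,384),.094),('post',(142,507),.084)]: print(n,np.round(p2w('wrist',c(*q),z,m),4))
print(w2p('wrist',[.677,-.0615,.094],m))
# pieces & hub from top
im=snap('top','t10.png');cv2.imwrite('pics/t10a.png',cv2.resize(im[140:270,215:405],None,fx=4,fy=4,interpolation=cv2.INTER_CUBIC))
hsv=cv2.cvtColor(im,cv2.COLOR_BGR2HSV)
mk=cv2.inRange(hsv,(18,90,110),(35,255,255));mk[:225]=0
n,l,s,cc=cv2.connectedComponentsWithStats(mk)
for i in range(1,n):
    if 12<s[i,4]<80 and cc[i,0]<400:
        pts=np.argwhere(l==i)[:,::-1].astype(np.float32);r=cv2.minAreaRect(pts)
        w=np.array([p2w('top',p,.008)[:2] for p in pts],np.float32)
        u,sv,v=np.linalg.svd(w-w.mean(0));d=v[0]
        print(cc[i],s[i,4],np.round(p2w('top',cc[i],.008),4),'long',np.round(np.degrees(np.arctan2(d[1],d[0]))%180,1),np.round(sv/np.sqrt(len(w))*3.46,4))
```

```text
rimL [ 0.6496 -0.0605  0.094 ]
rimR [ 0.7017 -0.0576  0.094 ]
rimTop [ 0.674  -0.0355  0.094 ]
post [ 0.6169 -0.0732  0.084 ]
[328.34890806 223.02614118]
[318.90909091 238.04545455] 44 [ 0.501 -0.085  0.008] long 88.4 [0.0218 0.0119]
[303.92592593 253.92592593] 27 [ 0.4616 -0.0484  0.008 ] long 140.3 [0.0161 0.0104]
[337.59574468 252.04255319] 47 [ 0.4671 -0.1316  0.008 ] long 88.9 [0.0235 0.0116]
```

View pics/t10a.png

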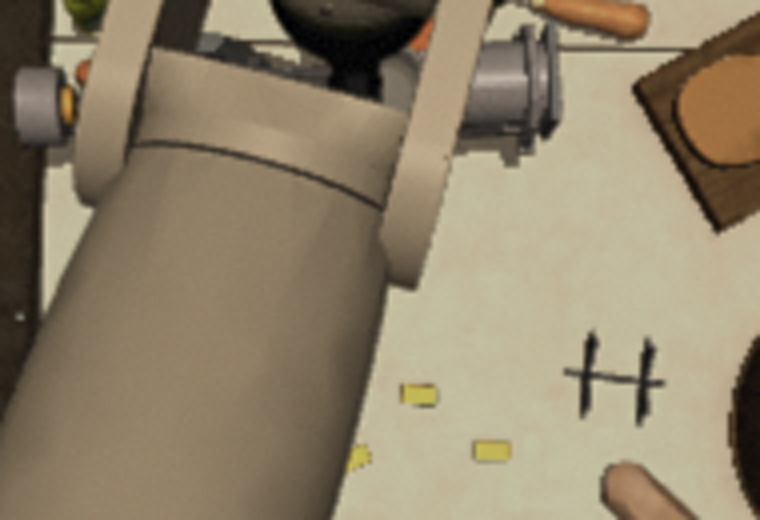

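Run:
```python
from h import *
s=st();go([.45,-.02,.2],s,0)
```

```text
t 18.5 p [ 0.6691 -0.0441  0.1942] y [-0.054  0.999  0.001] z [ 0.999  0.054 -0.003] w -0.0003 F [ 0.5 -0.5  0.5]
shift tool [-0.0051  0.0359 -0.2175] yaw 0.0538 (q6 -16.9)
```

```bash
python3 -m jog '[[0,-0.005,0.01,-0.05,0.05],[0,-0.005,0.02,-0.1,0.054],[0,-0.005,0.03,-0.15,0.054],[0,-0.005,0.036,-0.2,0.054],[0,-0.005,0.036,-0.217,0.054],[0,-0.005,0.036,-0.217,0.054],[0,-0.005,0.036,-0.217,0.054],[0,-0.005,0.036,-0.217,0.054]]'|head -2
cat > pieces.py <<'E'
from h import *
import sys
def pieces(f):
    m=env.camera_model('wrist');im=snap('wrist',f)
    hsv=cv2.cvtColor(im,cv2.COLOR_BGR2HSV)
    mk=cv2.inRange(hsv,(14,130,70),(32,255,255))
    n,l,s,cc=cv2.connectedComponentsWithStats(mk)
    for i in range(1,n):
        if s[i,4]>60:
            cs,_=cv2.findContours((l==i).astype(np.uint8),cv2.RETR_EXTERNAL,cv2.CHAIN_APPROX_NONE)
            box=cv2.boxPoints(cv2.minAreaRect(max(cs,key=len)))
            b=np.array([p2w('wrist',q,.006,m)[:2] for q in box]);e=[b[1]-b[0],b[2]-b[1]]
            L=[np.linalg.norm(x) for x in e];d=e[int(np.argmax(L))];c=b.mean(0)
            if max(L)<.035 and abs(c[1])<.3: print(np.round(cc[i]),s[i,4],'c',np.round(c,4),'LxW',np.round(sorted(L),4),'long %.1f'%(np.degrees(np.arctan2(d[1],d[0]))%180))
if __name__=='__main__': st();pieces(sys.argv[1])
E
python3 pieces.py w11.png
```

```text
time_s: 19.3
position: [0.4524, -0.0201, 0.2003]
t 19.3 p [ 0.4524 -0.0201  0.2003] y [ 0.  1. -0.] z [ 1. -0.  0.] w 0.0426 F [ 0.5  0.7 -0. ]
[334.  79.] 310 c [0.467  0.0638] LxW [0.0112 0.0212] long 14.2
[372. 137.] 273 c [0.5034 0.012 ] LxW [0.0113 0.0218] long 111.1
[325. 196.] 230 c [ 0.459  -0.0461] LxW [0.011  0.0214] long 116.1
[364. 235.] 214 c [ 0.4996 -0.0873] LxW [0.0111 0.022 ] long 92.4
[331. 275.] 188 c [ 0.4653 -0.1323] LxW [0.0094 0.0224] long 90.8
[466. 396.] 139 c [ 0.6267 -0.2923] LxW [0.012 0.026] long 179.9
```

View pics/w11.png

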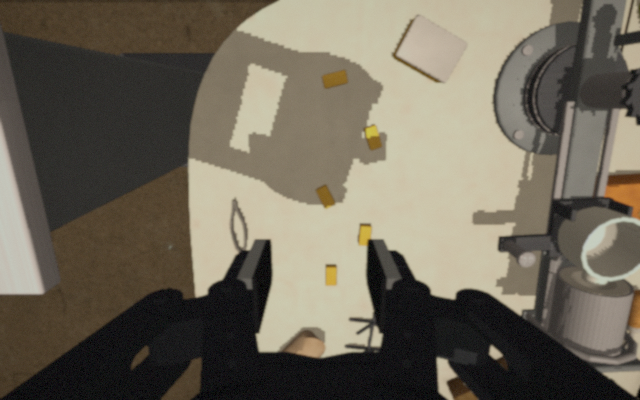

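Run:
```python
from h import *
s=st();go([.499,-.0873,.017],s,2.4)
```

```text
t 19.35 p [ 0.4524 -0.0201  0.2002] y [-0.  1.  0.] z [ 1.  0. -0.] w 0.0429 F [ 0.5  0.7 -0.5]
shift tool [ 0.1832 -0.0672  0.0466] yaw -0.0419 (q6 -17.6)
```

```bash
python3 -m jog '[[-0.4,0.02,-0.03,0.02,-0.042],[-0.4,0.06,-0.06,0.04,-0.042],[-0.4,0.1,-0.067,0.0465,-0.042],[-0.4,0.13,-0.067,0.0465,-0.042],[-0.4,0.13,-0.067,0.0465,-0.042],[-0.4,0.13,-0.067,0.0465,-0.042]]'|head -2
python3 - <<'E'
from h import *
s=st();im=snap('wrist','w12.png');go([.499,-.0873,.017],s,2.4);print(w2p('wrist',[.499,-.0873,.008]))
E
python3 -c "
from pieces import *
pieces('w12b.png')"
```

```text
time_s: 19.95
position: [0.4987, -0.0869, 0.0708]
t 19.95 p [ 0.4987 -0.0869  0.0708] y [-0.042  0.999  0.   ] z [ 0.999  0.042 -0.   ] w 0.0254 F [-0.8  0.4  0.6]
shift tool [ 0.0538 -0.0004  0.0003] yaw 0.0004 (q6 -25.7)
[317.89916202 217.12079094]
[334.  37.] 985 c [0.5034 0.0119] LxW [0.0115 0.0219] long 110.9
[251. 145.] 801 c [ 0.4594 -0.0463] LxW [0.012  0.0215] long 116.9
[319. 215.] 672 c [ 0.4997 -0.0868] LxW [0.0113 0.0229] long 86.6
[103. 276.] 124 c [ 0.3646 -0.1358] LxW [0.0024 0.0317] long 93.4
```

View pics/w12.png

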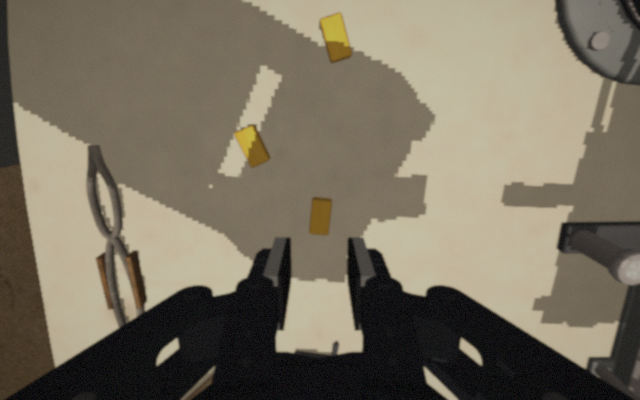

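```bash
python3 -m jog '[[-0.4,0.03,0,0,0],[-0.4,0.05,0,0,0],[-0.4,0.054,0,0,0],[-0.4,0.054,0,0,0],[-0.7,0.054,0,0,0],[-0.9,0.054,0,0,0],[-0.9,0.054,0,0,0],[-0.9,0.054,0,0,0],[-0.9,0.03,0,0,0],[-0.9,-0.02,0,0,0],[-0.9,-0.06,0.002,0.02,0],[-0.9,-0.06,0.008,0.06,0],[-0.9,-0.06,0.014,0.11,0],[-0.9,-0.06,0.0185,0.15,0],[-0.9,-0.06,0.0185,0.178,0],[-0.9,-0.06,0.0185,0.178,0],[-0.9,-0.06,0.0185,0.178,0]]' 30
python3 - <<'E'
from h import *
s=st();im=snap('wrist','w13.png');go([.676,-.0615,.115],s,2.4)
E
```

```text
time_s: 21.75
position: [0.6749, -0.0608, 0.1306]
tool_rot: [[-0.0, -0.042, 0.999], [-0.0, 0.999, 0.042], [-1.0, -0.0, -0.0]]
ft_force: [-0.5, -0.1, 0.1]
grip_width: 0.0108
t 21.75 p [ 0.6749 -0.0608  0.1306] y [-0.042  0.999 -0.   ] z [ 0.999  0.042 -0.   ] w 0.0108 F [-0.5 -0.1  0.1]
shift tool [ 0.0156 -0.0007  0.0011] yaw 0.0004 (q6 -17.6)
```

View pics/w13.png

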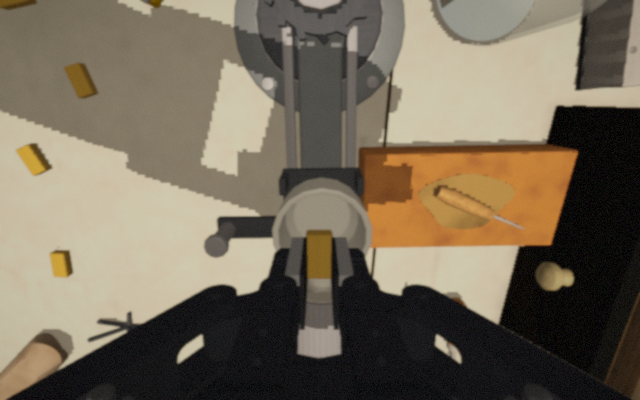

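```bash
python3 -m jog '[[-0.9,0.01,-0.0005,0.0015,0],[-0.9,0.015,-0.0005,0.0015,0],[-0.9,0.015,-0.0005,0.0015,0],[-0.5,0.015,-0.0005,0.0015,0],[-0.5,0.015,-0.0005,0.0015,0],[-0.5,0.015,-0.0005,0.0015,0],[-0.5,-0.02,-0.0005,0.001,0],[-0.5,-0.05,0,0.001,0],[-0.5,-0.05,0,0.001,0]]'
python3 - <<'E'
from h import *
s=st();im=snap('wrist','w14.png',(200,100,440,280),3);go([.4585,-.0463,.07],s,26.5)
E
```

```text
time_s: 22.7
position: [0.6777, -0.0612, 0.1856]
tool_rot: [[0.009, -0.042, 0.999], [-0.002, 0.999, 0.042], [-1.0, -0.003, 0.008]]
ft_force: [0.6, -0.2, -0.0]
grip_width: 0.0214
t 22.7 p [ 0.6777 -0.0612  0.1856] y [-0.042  0.999 -0.003] z [0.999 0.042 0.008] w 0.0214 F [ 0.6 -0.2 -0. ]
shift tool [ 0.1137  0.0244 -0.2194] yaw -0.4203 (q6 -17.5)
```

View pics/w14.png

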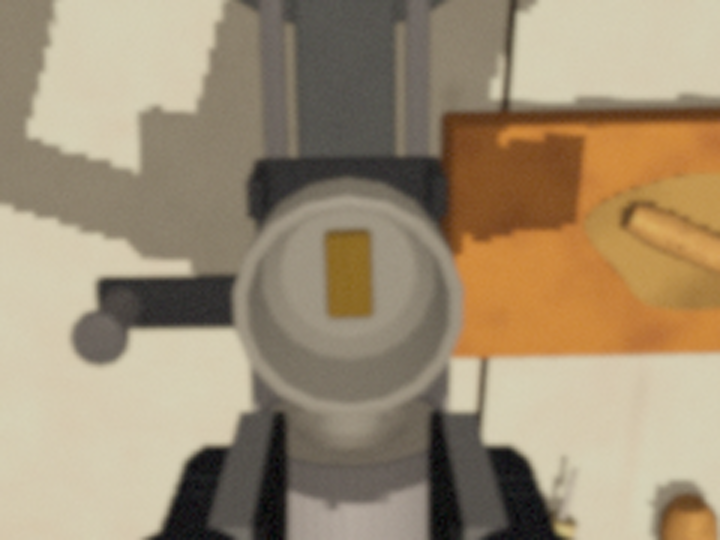

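```bash
python3 -m jog '[[-0.4,0,0.01,-0.05,-0.14],[-0.4,0,0.015,-0.1,-0.28],[-0.4,0.03,0.02,-0.15,-0.42],[-0.4,0.08,0.0244,-0.2,-0.42],[-0.4,0.114,0.0244,-0.2194,-0.42],[-0.4,0.114,0.0244,-0.2194,-0.42],[-0.4,0.114,0.0244,-0.2194,-0.42],[-0.4,0.114,0.0244,-0.2194,-0.42]]'|head -2
python3 - <<'E'
from pieces import *
s=st();pieces('w15.png');go([.4585,-.0463,.017],s,26.5)
E
```

```text
time_s: 23.55
position: [0.4567, -0.046, 0.0668]
t 23.55 p [ 0.4567 -0.046   0.0668] y [-0.446  0.895 -0.   ] z [0.895 0.446 0.   ] w 0.0261 F [ 0.5 -0.3  0.2]
[432.  46.] 1084 c [0.4669 0.0637] LxW [0.0121 0.0224] long 13.9
[438. 166.] 861 c [0.5031 0.0119] LxW [0.013  0.0223] long 109.0
[322. 220.] 709 c [ 0.4592 -0.0462] LxW [0.011  0.0226] long 117.1
[124. 275.] 110 c [ 0.3655 -0.1351] LxW [0.0026 0.0285] long 93.5
[153. 288.] 150 c [ 0.3845 -0.1357] LxW [0.0027 0.033 ] long 95.2
[279. 334.] 104 c [ 0.4687 -0.1295] LxW [0.0047 0.0183] long 91.8
shift tool [ 0.0498 -0.001   0.0014] yaw -0.0007 (q6 -47.0)
```

```bash
python3 -m jog '[[-0.4,0.03,-0.001,0.0015,0],[-0.4,0.047,-0.001,0.0015,0],[-0.4,0.05,-0.001,0.0015,0],[-0.4,0.05,-0.001,0.0015,0],[-0.7,0.05,-0.001,0.0015,0],[-0.9,0.05,-0.001,0.0015,0],[-0.9,0.05,-0.001,0.0015,0],[-0.9,0.05,-0.001,0.0015,0],[-0.9,0.03,-0.001,0.0015,0],[-0.9,-0.02,-0.001,0.0015,0],[-0.9,-0.064,-0.02,0.03,0],[-0.9,-0.064,-0.04,0.07,0],[-0.9,-0.064,-0.065,0.11,0],[-0.9,-0.064,-0.09,0.15,0],[-0.9,-0.064,-0.112,0.19,0],[-0.9,-0.064,-0.112,0.19,0],[-0.9,-0.055,-0.112,0.19,0],[-0.9,-0.048,-0.112,0.19,0],[-0.9,-0.048,-0.112,0.19,0]]'
python3 - <<'E'
from h import *
s=st();im=snap('wrist','w16.png',(200,100,440,280),3);go([.6768,-.0615,.115],s)
E
```

```text
time_s: 25.5
position: [0.6744, -0.0611, 0.1134]
tool_rot: [[-0.003, -0.446, 0.895], [0.001, 0.895, 0.446], [-1.0, 0.002, -0.002]]
ft_force: [1.0, -0.1, -0.4]
grip_width: 0.0107
t 25.5 p [ 0.6744 -0.0611  0.1134] y [-0.446  0.895  0.002] z [ 0.895  0.446 -0.002] w 0.0107 F [ 1.  -0.1 -0.4]
shift tool [-0.0016 -0.0014  0.002 ]
```

View pics/w16.png

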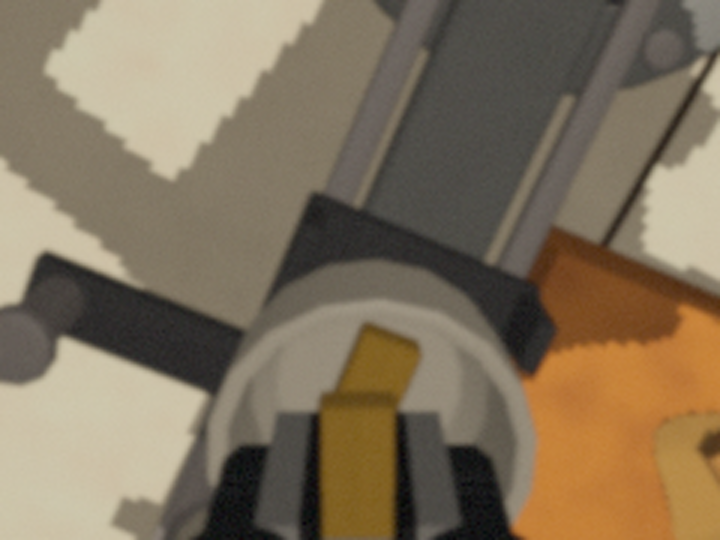

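Held and inside the rim. Release and move on to A (jaw ~20°).

```bash
python3 -m jog '[[-0.9,0,-0.0014,0.002,0],[-0.5,0,-0.0014,0.002,0],[-0.5,0,-0.0014,0.002,0],[-0.5,0,-0.0014,0.002,0],[-0.5,-0.03,-0.0014,0.002,0],[-0.5,-0.06,0,0.002,0],[-0.5,-0.06,0,0.002,0]]'|head -2
python3 - <<'E'
from h import *
s=st();im=snap('wrist','w17.png',(200,100,440,280),3);go([.5025,.0119,.07],s,20)
E
```

```text
time_s: 26.25
position: [0.6792, -0.0606, 0.1793]
t 26.25 p [ 0.6792 -0.0606  0.1793] y [-0.446  0.895 -0.005] z [0.895 0.446 0.006] w 0.0215 F [-0.2  0.4 -0.3]
shift tool [ 0.1078  0.1443 -0.1265] yaw 0.1132 (q6 -41.5)
```

View pics/w17.png

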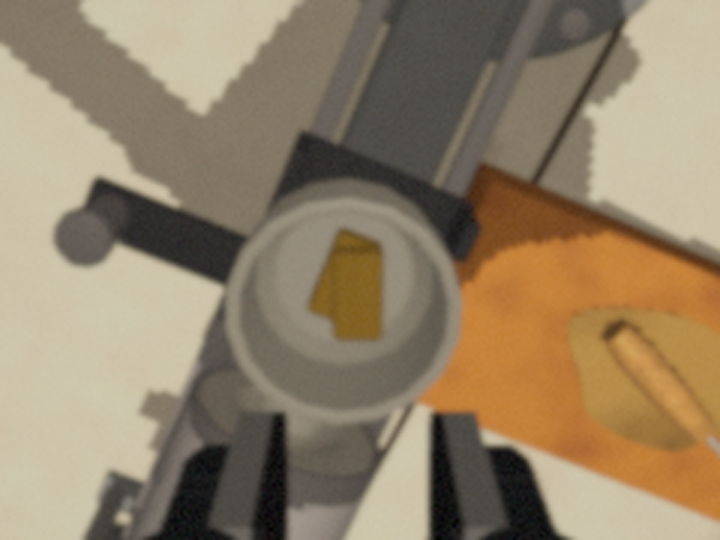

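```bash
python3 -m jog '[[-0.4,0,0.03,-0.03,0.05],[-0.4,0,0.07,-0.06,0.113],[-0.4,0.02,0.11,-0.1,0.113],[-0.4,0.06,0.144,-0.1265,0.113],[-0.4,0.108,0.144,-0.1265,0.113],[-0.4,0.108,0.144,-0.1265,0.113],[-0.4,0.108,0.144,-0.1265,0.113],[-0.4,0.108,0.144,-0.1265,0.113]]'|head -2
python3 - <<'E'
from pieces import *
s=st();pieces('w18.png');go([.5025,.0119,.017],s,20)
R=np.array(s['tool_rot']);print(R.T@(np.array([.6768-.009,-.0615,.115])-s['position']))
E
```

```text
time_s: 27.1
position: [0.5007, 0.0119, 0.0667]
t 27.1 p [0.5007 0.0119 0.0667] y [-0.342  0.94  -0.   ] z [0.94  0.342 0.   ] w 0.0256 F [ 0.4 -0.2  1.2]
[293. 113.] 861 c [0.467  0.0641] LxW [0.0116 0.0213] long 13.9
[323. 219.] 700 c [0.5036 0.0124] LxW [0.011  0.0226] long 110.7
[ 50. 350.] 112 c [ 0.3646 -0.1377] LxW [0.0025 0.0316] long 92.6
[200. 386.] 312 c [ 0.4654 -0.1316] LxW [0.0084 0.0274] long 63.1
shift tool [ 0.0497 -0.0006  0.0016] yaw -0.0001 (q6 -32.2)
[-0.04827161 -0.1261609   0.13189666]
```

```bash
python3 -m jog '[[-0.4,0.03,0,0.0015,0],[-0.4,0.047,0,0.0015,0],[-0.4,0.05,0,0.0015,0],[-0.4,0.05,0,0.0015,0],[-0.7,0.05,0,0.0015,0],[-0.9,0.05,0,0.0015,0],[-0.9,0.05,0,0.0015,0],[-0.9,0.05,0,0.0015,0],[-0.9,0.03,0,0.0015,0],[-0.9,-0.02,-0.001,0.0015,0],[-0.9,-0.064,-0.03,0.03,0],[-0.9,-0.064,-0.06,0.06,0],[-0.9,-0.064,-0.09,0.09,0],[-0.9,-0.064,-0.11,0.12,0],[-0.9,-0.064,-0.127,0.133,0],[-0.9,-0.064,-0.127,0.133,0],[-0.9,-0.055,-0.127,0.133,0],[-0.9,-0.05,-0.127,0.133,0],[-0.9,-0.05,-0.127,0.133,0]]'
python3 - <<'E'
from h import *
s=st();im=snap('wrist','w19.png',(200,100,440,280),3);go([.6768-.008,-.0615,.115],s)
E
```

```text
time_s: 29.05
position: [0.6676, -0.0611, 0.1156]
tool_rot: [[-0.002, -0.342, 0.94], [0.001, 0.94, 0.342], [-1.0, 0.001, -0.002]]
ft_force: [-1.0, 0.4, -0.5]
grip_width: 0.0107
t 29.05 p [ 0.6676 -0.0611  0.1156] y [-0.342  0.94   0.001] z [ 0.94   0.342 -0.002] w 0.0107 F [-1.   0.4 -0.5]
shift tool [ 0.0006 -0.0008  0.001 ]
```

View pics/w19.png

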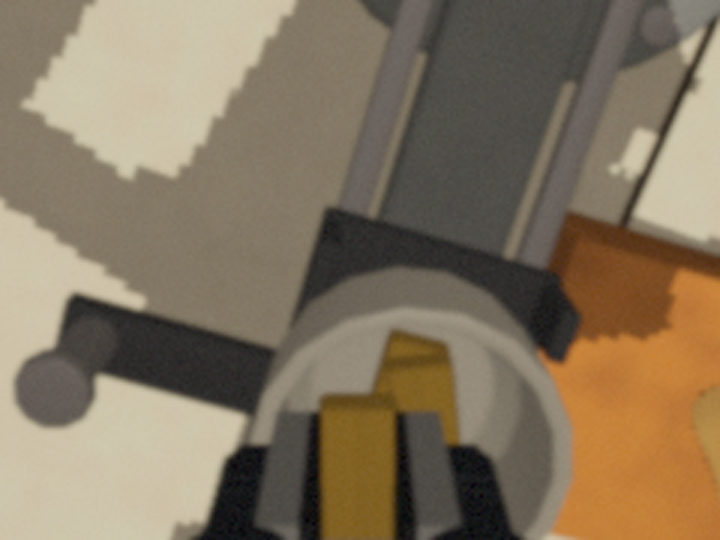

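```bash
python3 -m jog '[[-0.9,0,0,0.001,0],[-0.5,0,0,0.001,0],[-0.5,0,0,0.001,0],[-0.5,0,0,0.001,0],[-0.5,-0.03,0,0.002,0],[-0.5,-0.06,0,0.002,0],[-0.5,-0.06,0,0.002,0]]'|head -2
python3 - <<'E'
from h import *
s=st();im=snap('wrist','w20.png',(200,100,440,280),3);go([.465,-.1318,.07],s,1)
E
```

```text
time_s: 29.8
position: [0.6721, -0.0615, 0.1812]
t 29.8 p [ 0.6721 -0.0615  0.1812] y [-0.342  0.94  -0.005] z [0.94  0.342 0.007] w 0.0213 F [ 0.4 -0.5 -0.3]
shift tool [ 0.1097  0.0053 -0.2194] yaw 0.3316 (q6 -35.2)
```

View pics/w20.png

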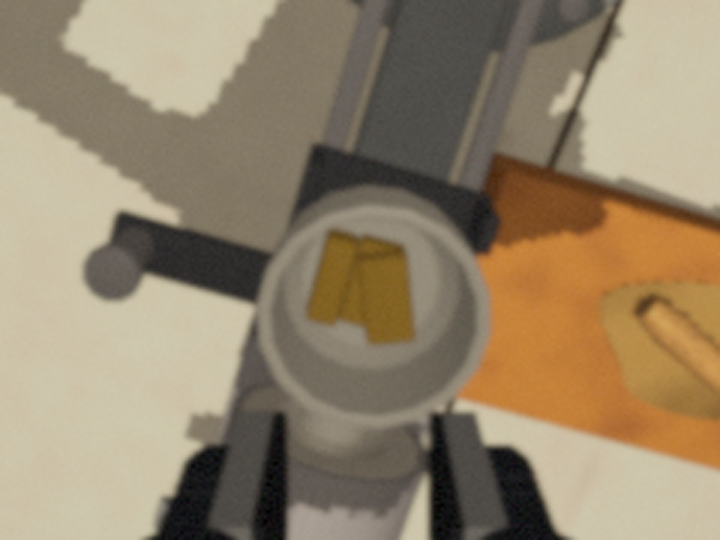

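```bash
python3 -m jog '[[-0.4,0,0.001,-0.05,0.14],[-0.4,0,0.002,-0.1,0.28],[-0.4,0.03,0.004,-0.15,0.33],[-0.4,0.08,0.005,-0.2,0.3316],[-0.4,0.108,0.005,-0.2194,0.3316],[-0.4,0.108,0.005,-0.2194,0.3316],[-0.4,0.108,0.005,-0.2194,0.3316],[-0.4,0.108,0.005,-0.2194,0.3316]]'|head -2
python3 - <<'E'
from pieces import *
s=st();pieces('w21.png');go([.465,-.1318,.017],s,1)
R=np.array(s['tool_rot']);print(R.T@(np.array([.6768+.005,-.0615,.115])-s['position']))
E
```

```text
time_s: 30.65
position: [0.4633, -0.1316, 0.0687]
t 30.65 p [ 0.4633 -0.1316  0.0687] y [-0.017  1.    -0.   ] z [1.    0.017 0.   ] w 0.0258 F [ 0.6 -0.4  0.9]
[152. 215.] 140 c [ 0.3651 -0.1335] LxW [0.0027 0.0275] long 93.6
[322. 219.] 682 c [ 0.4654 -0.1328] LxW [0.0111 0.0228] long 91.6
[187. 231.] 108 c [ 0.3847 -0.1421] LxW [0.0025 0.0216] long 96.0
shift tool [ 0.0517 -0.0003  0.0017] yaw -0.0003 (q6 -31.0)
[-0.04620368  0.06628284  0.21969349]
```

```bash
python3 -m jog '[[-0.4,0.03,-0.001,0.0015,0],[-0.4,0.047,-0.001,0.0015,0],[-0.4,0.052,-0.001,0.0015,0],[-0.4,0.052,-0.001,0.0015,0],[-0.7,0.052,-0.001,0.0015,0],[-0.9,0.052,-0.001,0.0015,0],[-0.9,0.052,-0.001,0.0015,0],[-0.9,0.052,-0.001,0.0015,0],[-0.9,0.03,0,0.0015,0],[-0.9,-0.02,0.001,0.0015,0],[-0.9,-0.064,0.02,0.03,0],[-0.9,-0.064,0.04,0.07,0],[-0.9,-0.064,0.06,0.11,0],[-0.9,-0.064,0.066,0.15,0],[-0.9,-0.064,0.066,0.19,0],[-0.9,-0.064,0.066,0.222,0],[-0.9,-0.064,0.066,0.222,0],[-0.9,-0.052,0.066,0.222,0],[-0.9,-0.048,0.066,0.222,0],[-0.9,-0.048,0.066,0.222,0]]'
python3 - <<'E'
from h import *
s=st();im=snap('wrist','w22.png',(200,100,440,280),3);go([.6768+.006,-.0615,.115],s)
E
```

```text
time_s: 32.7
position: [0.6823, -0.0616, 0.1156]
tool_rot: [[-0.003, -0.017, 1.0], [0.001, 1.0, 0.017], [-1.0, 0.001, -0.003]]
ft_force: [0.6, -0.3, -0.0]
grip_width: 0.0103
t 32.7 p [ 0.6823 -0.0616  0.1156] y [-0.017  1.     0.001] z [ 1.     0.017 -0.003] w 0.0103 F [ 0.6 -0.3 -0. ]
shift tool [0.0006 0.0001 0.0005]
```

View pics/w22.png

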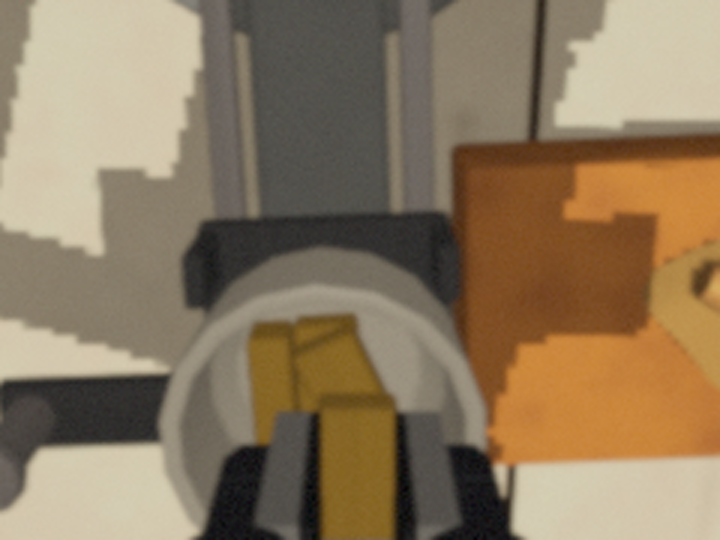

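```bash
python3 -m jog '[[-0.9,0,0,0.001,0],[-0.5,0,0,0.001,0],[-0.5,0,0,0.001,0],[-0.5,0,0,0.001,0],[-0.5,-0.03,0,0,0],[-0.5,-0.06,0,0,0],[-0.5,-0.06,0,0,0]]'|head -2
python3 - <<'E'
from h import *
s=st();im=snap('wrist','w23.png',(200,100,440,280),3);go([.4663,.0641,.07],s,104)
E
```

```text
time_s: 33.45
position: [0.685, -0.0619, 0.1814]
t 33.45 p [ 0.685  -0.0619  0.1814] y [-0.018  1.    -0.002] z [1.    0.018 0.008] w 0.0218 F [ 0.6 -1.   0.6]
shift tool [ 0.1093  0.13   -0.2174] yaw 1.3440 (q6 -16.0)
```

View pics/w23.png

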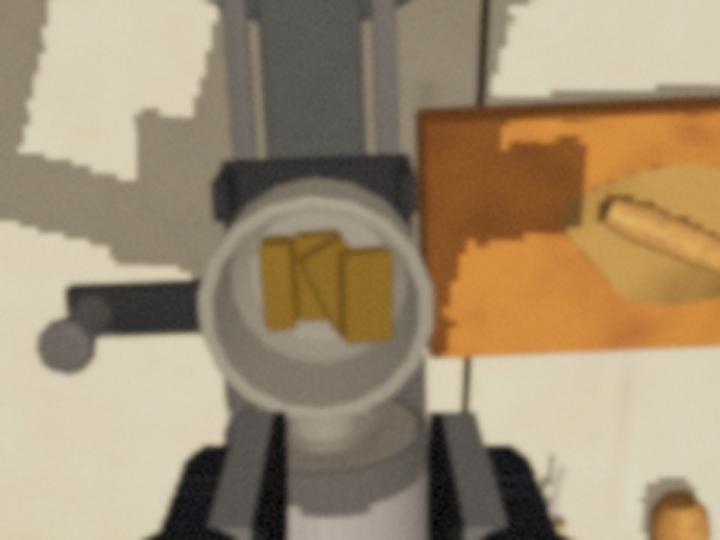

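```bash
python3 -m jog '[[-0.4,0,0.02,-0.04,0.14],[-0.4,0,0.04,-0.08,0.29],[-0.4,0,0.07,-0.12,0.44],[-0.4,0.02,0.1,-0.16,0.59],[-0.4,0.04,0.12,-0.2,0.74],[-0.4,0.06,0.13,-0.2174,0.89],[-0.4,0.08,0.13,-0.2174,1.04],[-0.4,0.1,0.13,-0.2174,1.19],[-0.4,0.107,0.13,-0.2174,1.34],[-0.4,0.107,0.13,-0.2174,1.344],[-0.4,0.107,0.13,-0.2174,1.344],[-0.4,0.107,0.13,-0.2174,1.344]]'|head -2
python3 - <<'E'
from pieces import *
s=st();pieces('w24.png');go([.4665,.0641,.017],s,104)
R=np.array(s['tool_rot']);print(R.T@(np.array([.6765,-.0615,.115])-s['position']))
E
```

```text
time_s: 34.7
position: [0.464, 0.0646, 0.0698]
t 34.7 p [0.464  0.0646 0.0698] y [0.97  0.245 0.001] z [ 0.245 -0.97   0.   ] w 0.0255 F [-0.1  0.5  0.2]
[319. 214.] 679 c [0.4674 0.0642] LxW [0.0106 0.0221] long 14.6
shift tool [0.0528 0.0022 0.0011] yaw 0.0028 (q6 69.2)
[-0.04504039  0.17517777  0.17424773]
```

View pics/w24.png

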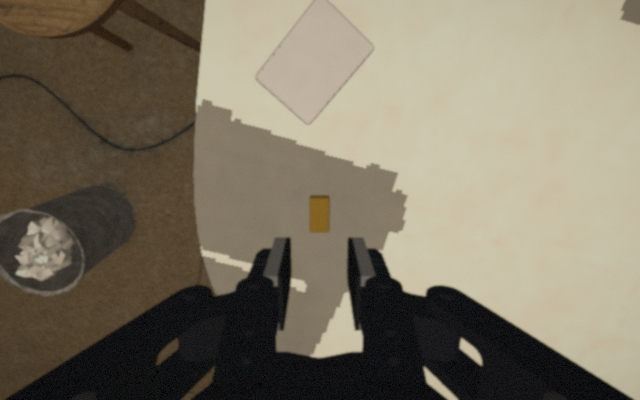

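```bash
python3 -m jog '[[-0.4,0.03,0.002,0.001,0],[-0.4,0.047,0.002,0.001,0],[-0.4,0.053,0.002,0.001,0],[-0.4,0.053,0.002,0.001,0],[-0.7,0.053,0.002,0.001,0],[-0.9,0.053,0.002,0.001,0],[-0.9,0.053,0.002,0.001,0],[-0.9,0.053,0.002,0.001,0],[-0.9,0.03,0.002,0.001,0],[-0.9,-0.02,0.002,0.001,0],[-0.9,-0.065,0.02,0.02,0],[-0.9,-0.065,0.055,0.055,0],[-0.9,-0.065,0.09,0.09,0],[-0.9,-0.065,0.125,0.125,0],[-0.9,-0.065,0.155,0.155,0],[-0.9,-0.065,0.175,0.174,0],[-0.9,-0.065,0.175,0.174,0],[-0.9,-0.055,0.175,0.174,0],[-0.9,-0.05,0.175,0.174,0],[-0.9,-0.05,0.175,0.174,0]]'
python3 - <<'E'
from h import *
s=st();im=snap('wrist','w25.png',(200,100,440,280),3);go([.6768,-.0615,.115],s)
E
```

```text
time_s: 36.75
position: [0.6746, -0.061, 0.1185]
tool_rot: [[-0.002, 0.97, 0.242], [0.001, 0.242, -0.97], [-1.0, -0.002, -0.001]]
ft_force: [0.1, -0.2, 0.6]
grip_width: 0.0108
t 36.75 p [ 0.6746 -0.061   0.1185] y [ 0.97   0.242 -0.002] z [ 0.242 -0.97  -0.001] w 0.0108 F [ 0.1 -0.2  0.6]
shift tool [0.0035 0.002  0.001 ]
```

View pics/w25.png

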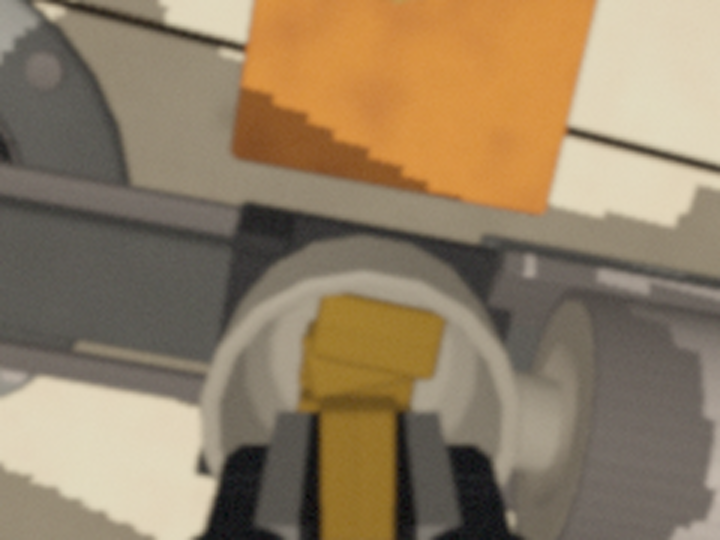

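```bash
python3 -m jog '[[-0.9,0.002,0.001,0.001,0],[-0.5,0.002,0.001,0.001,0],[-0.5,0.002,0.001,0.001,0],[-0.5,0.002,0.001,0.001,0],[-0.5,-0.03,0,0,0],[-0.5,-0.06,0,0,0],[-0.5,-0.06,0,0,0]]'|head -2
python3 - <<'E'
from h import *
s=st();im=snap('wrist','w26.png',(200,100,440,280),3);go([.66,.045,.23],s,2)
E
```

```text
time_s: 37.5
position: [0.6773, -0.0622, 0.1844]
t 37.5 p [ 0.6773 -0.0622  0.1844] y [0.97  0.242 0.007] z [ 0.242 -0.97   0.004] w 0.0211 F [-0.1  0.3  0.6]
shift tool [-0.046   0.0095 -0.108 ] yaw -1.3614 (q6 60.8)
```

View pics/w26.png

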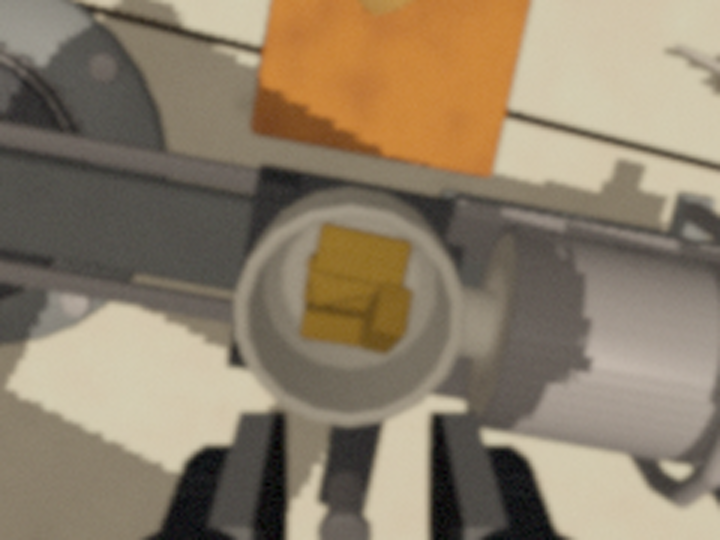

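```bash
python3 -m jog '[[-0.3,-0.01,0,-0.02,-0.14],[-0.3,-0.02,0.002,-0.04,-0.29],[-0.3,-0.03,0.004,-0.06,-0.44],[-0.3,-0.046,0.006,-0.08,-0.59],[-0.3,-0.046,0.0095,-0.1,-0.74],[-0.3,-0.046,0.0095,-0.108,-0.89],[-0.3,-0.046,0.0095,-0.108,-1.04],[-0.3,-0.046,0.0095,-0.108,-1.19],[-0.3,-0.046,0.0095,-0.108,-1.34],[-0.3,-0.046,0.0095,-0.108,-1.36],[-0.3,-0.046,0.0095,-0.108,-1.36],[-0.3,-0.046,0.0095,-0.108,-1.36]]'|head -2
python3 - <<'E'
from h import *
s=st();np.save('m27.npy',env.camera_model('wrist'),allow_pickle=True);im=snap('wrist','w27.png')
E
```

```text
time_s: 38.75
position: [0.6588, 0.0452, 0.2251]
t 38.75 p [0.6588 0.0452 0.2251] y [-0.03  1.    0.  ] z [ 1.     0.03  -0.001] w 0.03 F [-1.   0.6  0.5]
```

View pics/w27.png

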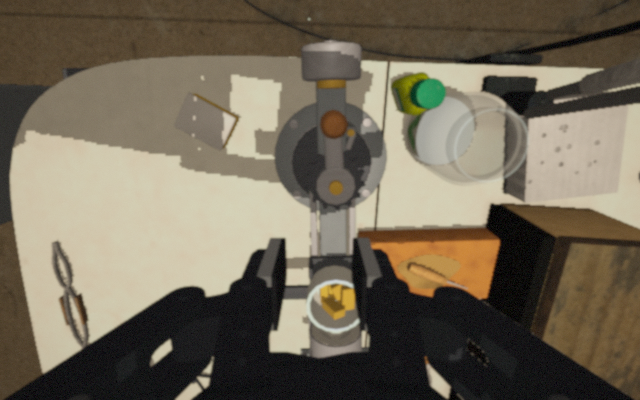

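Run:
```python
from h import *
m=np.load('m27.npy',allow_pickle=True).item()
im=cv2.imread('pics/w27.png');cv2.imwrite('pics/w27a.png',cv2.resize(im[80:220,265:405],None,fx=5,fy=5,interpolation=cv2.INTER_CUBIC))
for z in (.08,.12,.16): print(z,[np.round(p2w('wrist',q,z,m),3) for q in [(413,130),(430,95),(465,140)]])
im=cv2.imread('pics/side0.png');cv2.imwrite('pics/side0b.png',cv2.resize(im[190:310,80:280],None,fx=4,fy=4,interpolation=cv2.INTER_CUBIC))
```

```text
0.08 [array([0.732, 0.091, 0.08 ]), array([0.743, 0.118, 0.08 ]), array([0.775, 0.084, 0.08 ])]
0.12 [array([0.721, 0.094, 0.12 ]), array([0.73 , 0.117, 0.12 ]), array([0.758, 0.089, 0.12 ])]
0.16 [array([0.71 , 0.098, 0.16 ]), array([0.718, 0.117, 0.16 ]), array([0.74 , 0.093, 0.16 ])]
```

View pics/w27a.png

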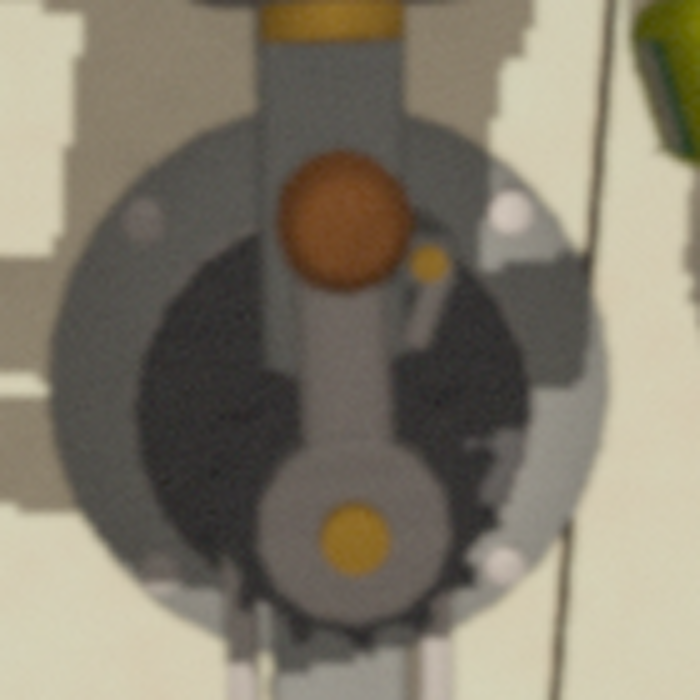

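View pics/side0b.png

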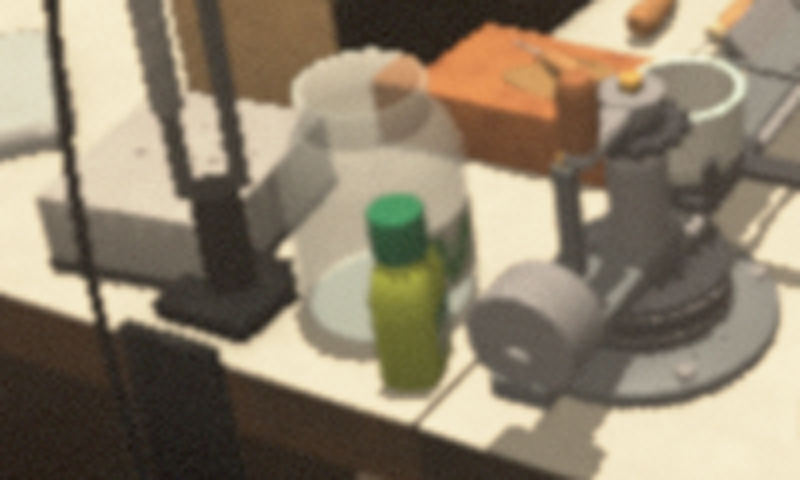

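Run:
```python
from h import *
m=np.load('m27.npy',allow_pickle=True).item()
f=lambda x,y:(80+x/4,190+y/4)
print('jar base',p2w('side',f(385,300),0),'right edge base',p2w('side',f(470,300),0))
for z in(.1,.12,.14): print(z,'rim',p2w('side',f(360,80),z),'rim right',p2w('side',f(428,85),z), 'wrist rim R,L?',p2w('wrist',(489,140),z,m),p2w('wrist',(450,140),z,m))
print('bottle base',p2w('side',f(405,375),0),[p2w('side',f(395,205),z) for z in(.08,.1,.12)])
c=lambda x,y:(265+x/5-.4,80+y/5-.4)
for n,q,z in [('knob',(345,222),.152),('nut',(355,538),.125),('disc',(354,533),.118),('foot L',(50,390),.013),('foot R',(608,390),.013),('pawl',(430,263),.106)]: print(n,np.round(p2w('wrist',c(*q),z,m),4))
```

```text
jar base [0.7814095  0.08727961 0.        ] right edge base [0.74758597 0.07234998 0.        ]
0.1 rim [0.79249765 0.06875738 0.1       ] rim right [0.76427822 0.0604501  0.1       ] wrist rim R,L? [0.78387228 0.08702922 0.1       ] [0.75503802 0.08614408 0.1       ]
0.12 rim [0.77009619 0.09455656 0.12      ] rim right [0.74317907 0.08663265 0.12      ] wrist rim R,L? [0.77386467 0.08921661 0.12      ] [0.74730489 0.08840129 0.12      ]
0.14 rim [0.74769474 0.12035574 0.14      ] rim right [0.72207991 0.11281521 0.14      ] wrist rim R,L? [0.76385706 0.091404   0.14      ] [0.73957176 0.0906585  0.14      ]
bottle base [0.74338717 0.12574248 0.        ] [array([0.74367449, 0.11596785, 0.08      ]), array([0.72441499, 0.13854633, 0.1       ]), array([0.70515548, 0.16112482, 0.12      ])]
knob [0.6661 0.0991 0.152 ]
nut [0.6706 0.0541 0.125 ]
disc [0.6708 0.053  0.118 ]
foot L [0.6144 0.0533 0.013 ]
foot R [0.7268 0.0568 0.013 ]
pawl [0.6807 0.0902 0.106 ]
```

Run:
```python
from h import *
s=st();go([.6657,.0991,.185],s,0)
```

```text
t 38.8 p [0.6589 0.0452 0.2252] y [-0.031  1.     0.   ] z [ 1.     0.031 -0.   ] w 0.0301 F [-0.9  0.4 -0.8]
shift tool [0.0402 0.0537 0.0085] yaw 0.0311 (q6 -8.1)
```

```bash
python3 -m jog '[[-0.2,0,0.03,0.005,0.031],[-0.2,0.02,0.0537,0.0085,0.031],[-0.2,0.04,0.0537,0.0085,0.031],[-0.2,0.04,0.0537,0.0085,0.031],[-0.2,0.04,0.0537,0.0085,0.031],[-0.2,0.04,0.0537,0.0085,0.031]]'|head -2
python3 - <<'E'
from h import *
s=st();im=snap('wrist','w28.png',(200,100,440,280),3);go([.6657,.0991,.142],s,0)
E
```

```text
time_s: 39.4
position: [0.6661, 0.0986, 0.1869]
t 39.4 p [0.6661 0.0986 0.1869] y [-0.001  1.    -0.   ] z [1.    0.001 0.002] w 0.0343 F [ 0.1 -0.6 -0.5]
shift tool [ 0.0449  0.0005 -0.0005] yaw 0.0011 (q6 -1.7)
```

View pics/w28.png

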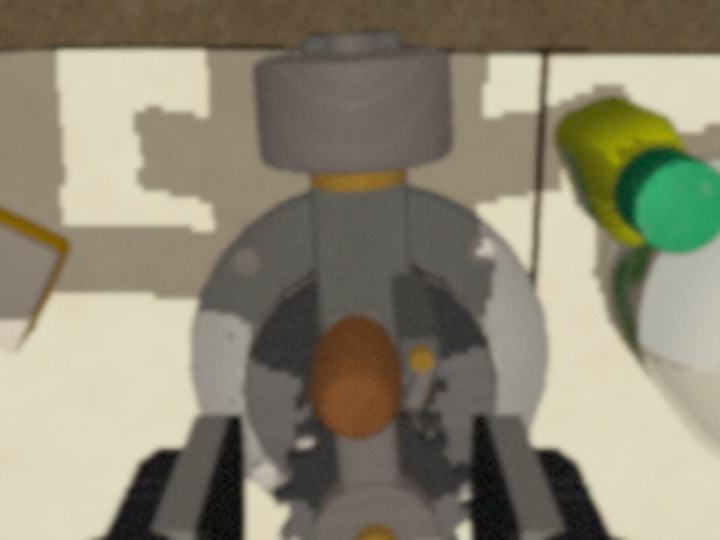

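```bash
python3 -m jog '[[-0.2,0.02,0.0005,-0.0005,0],[-0.2,0.04,0.0005,-0.0005,0],[-0.2,0.045,0.0005,-0.0005,0],[-0.2,0.045,0.0005,-0.0005,0],[-0.6,0.045,0.0005,-0.0005,0],[-0.8,0.045,0.0005,-0.0005,0],[-0.8,0.045,0.0005,-0.0005,0],[-0.8,0.045,0.0005,-0.0005,0]]' 30
python3 - <<'E'
from h import *
im=snap('wrist','w29.png',(200,100,440,280),3)
a0=95.7
for k in range(1,21):
    a=np.radians(a0-18*k);print([-0.8,0,round(.045*(np.sin(a)-np.sin(np.radians(a0))),4),round(.045*(np.cos(a)-np.cos(np.radians(a0))),4),0],end=',')
E
```

```text
time_s: 40.25
position: [0.6658, 0.0996, 0.1419]
tool_rot: [[0.003, -0.002, 1.0], [-0.0, 1.0, 0.002], [-1.0, -0.0, 0.003]]
ft_force: [1.6, -0.4, 6.7]
grip_width: 0.0157
[-0.8, 0, np.float64(-0.0008), np.float64(0.0141), 0],[-0.8, 0, np.float64(-0.0059), np.float64(0.0272), 0],[-0.8, 0, np.float64(-0.0148), np.float64(0.0381), 0],[-0.8, 0, np.float64(-0.0267), np.float64(0.0457), 0],[-0.8, 0, np.float64(-0.0403), np.float64(0.0492), 0],[-0.8, 0, np.float64(-0.0544), np.float64(0.0484), 0],[-0.8, 0, np.float64(-0.0675), np.float64(0.0433), 0],[-0.8, 0, np.float64(-0.0784), np.float64(0.0344), 0],[-0.8, 0, np.float64(-0.086), np.float64(0.0226), 0],[-0.8, 0, np.float64(-0.0896), np.float64(0.0089), 0],[-0.8, 0, np.float64(-0.0887), np.float64(-0.0051), 0],[-0.8, 0, np.float64(-0.0836), np.float64(-0.0182), 0],[-0.8, 0, np.float64(-0.0747), np.float64(-0.0291), 0],[-0.8, 0, np.float64(-0.0629), np.float64(-0.0367), 0],[-0.8, 0, np.float64(-0.0492), np.float64(-0.0403), 0],[-0.8, 0, np.float64(-0.0352), np.float64(-0.0395), 0],[-0.8, 0, np.float64(-0.0221), np.float64(-0.0344), 0],[-0.8, 0, np.float64(-0.0112), np.float64(-0.0255), 0],[-0.8, 0, np.float64(-0.0036), np.float64(-0.0136), 0],[-0.8, 0, np.float64(-0.0), np.float64(-0.0), 0],
```

View pics/w29.png

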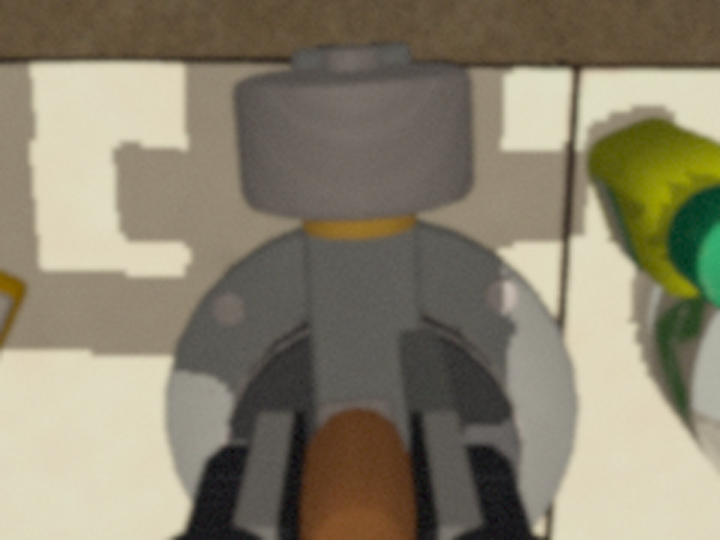

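```bash
python3 -m jog '[[-0.8,0,0.0005,0.0071,0],[-0.8,0,-0.0008,0.0141,0],[-0.8,0,-0.0029,0.0208,0],[-0.8,0,-0.0059,0.0272,0],[-0.8,0,-0.01,0.033,0],[-0.8,0,-0.0148,0.0381,0],[-0.8,0,-0.0205,0.0424,0],[-0.8,0,-0.0267,0.0457,0],[-0.8,0,-0.0403,0.0492,0],[-0.8,0,-0.0403,0.0492,0]]'
python3 - <<'E'
from h import *
im=snap('wrist','w30.png',(200,100,440,280),3)
E
```

```text
time_s: 41.3
position: [0.715, 0.0588, 0.142]
tool_rot: [[0.002, -0.002, 1.0], [0.0, 1.0, 0.002], [-1.0, 0.0, 0.002]]
ft_force: [-0.2, -1.8, 6.4]
grip_width: 0.0155
```

View pics/w30.png

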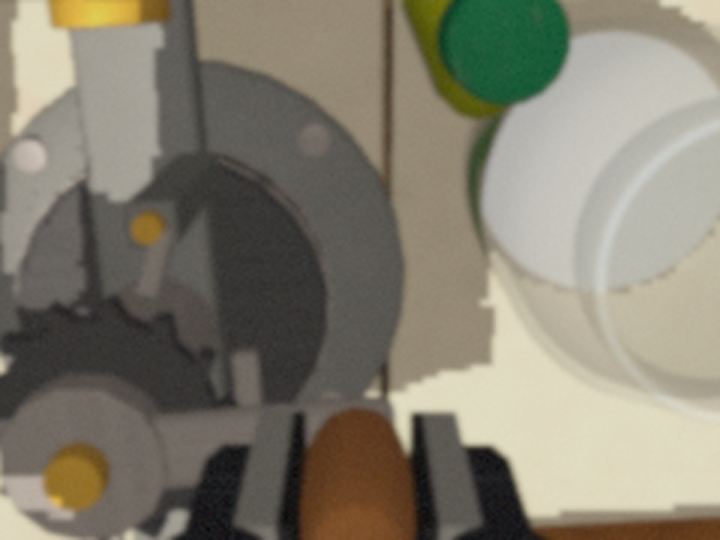

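```bash
python3 -m jog '[[-0.8,0,-0.0141,-0.0008,0],[-0.8,0,-0.0272,-0.0059,0],[-0.8,0,-0.0381,-0.0148,0],[-0.8,0,-0.0457,-0.0266,0],[-0.8,0,-0.0493,-0.0403,0],[-0.8,0,-0.0484,-0.0543,0],[-0.8,0,-0.0433,-0.0674,0],[-0.8,0,-0.0344,-0.0783,0],[-0.8,0,-0.0226,-0.0859,0],[-0.8,0,-0.0089,-0.0895,0],[-0.8,0,0.0051,-0.0887,0],[-0.8,0,0.0182,-0.0836,0],[-0.8,0,0.0291,-0.0747,0],[-0.8,0,0.0367,-0.0628,0],[-0.8,0,0.0403,-0.0492,0],[-0.8,0,0.0403,-0.0492,0]]'
python3 - <<'E'
from h import *
im=snap('wrist','w31.png',(200,100,440,280),3)
E
```

```text
time_s: 42.95
position: [0.6666, 0.0997, 0.142]
tool_rot: [[0.003, -0.003, 1.0], [-0.001, 1.0, 0.003], [-1.0, -0.001, 0.003]]
ft_force: [3.6, -0.1, 5.8]
grip_width: 0.0155
```

View pics/w31.png

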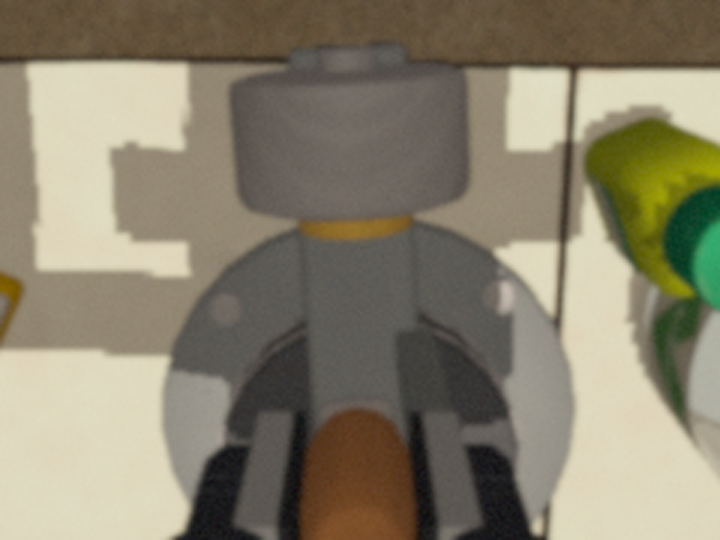

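One turn done, knob still held between the pads, back at its start. Two more full turns.

```bash
python3 -m jog '[[-0.8,0,-0.0008,0.0141,0],[-0.8,0,-0.0059,0.0272,0],[-0.8,0,-0.0148,0.0381,0],[-0.8,0,-0.0267,0.0457,0],[-0.8,0,-0.0403,0.0492,0],[-0.8,0,-0.0544,0.0484,0],[-0.8,0,-0.0675,0.0433,0],[-0.8,0,-0.0784,0.0344,0],[-0.8,0,-0.086,0.0226,0],[-0.8,0,-0.0896,0.0089,0],[-0.8,0,-0.0887,-0.0051,0],[-0.8,0,-0.0836,-0.0182,0],[-0.8,0,-0.0747,-0.0291,0],[-0.8,0,-0.0629,-0.0367,0],[-0.8,0,-0.0492,-0.0403,0],[-0.8,0,-0.0352,-0.0395,0],[-0.8,0,-0.0221,-0.0344,0],[-0.8,0,-0.0112,-0.0255,0],[-0.8,0,-0.0036,-0.0136,0],[-0.8,0,0,0,0]]'
python3 - <<'E'
from h import *
im=snap('wrist','w32.png',(200,100,440,280),3)
E
```

```text
time_s: 45.0
position: [0.6649, 0.0997, 0.1419]
tool_rot: [[-0.001, -0.003, 1.0], [-0.001, 1.0, 0.003], [-1.0, -0.001, -0.001]]
ft_force: [-4.2, -7.7, 7.5]
grip_width: 0.0156
```

View pics/w32.png

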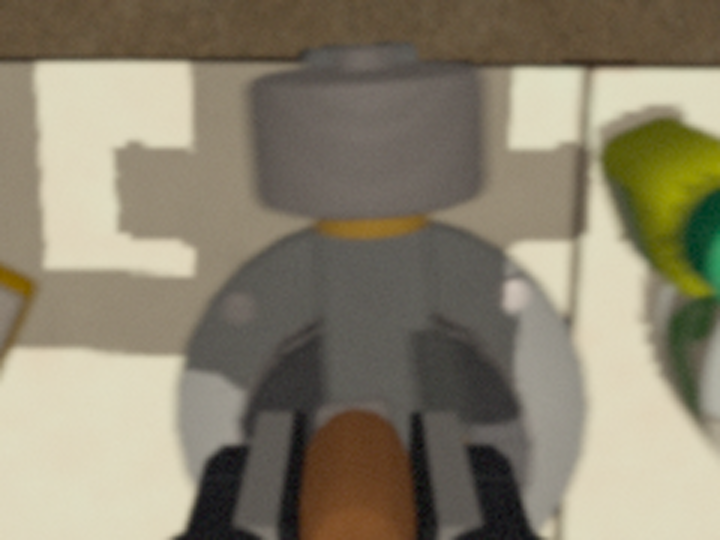

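```bash
python3 -m jog '[[-0.8,0,-0.0008,0.0141,0],[-0.8,0,-0.0059,0.0272,0],[-0.8,0,-0.0148,0.0381,0],[-0.8,0,-0.0267,0.0457,0],[-0.8,0,-0.0403,0.0492,0],[-0.8,0,-0.0544,0.0484,0],[-0.8,0,-0.0675,0.0433,0],[-0.8,0,-0.0784,0.0344,0],[-0.8,0,-0.086,0.0226,0],[-0.8,0,-0.0896,0.0089,0],[-0.8,0,-0.0887,-0.0051,0],[-0.8,0,-0.0836,-0.0182,0],[-0.8,0,-0.0747,-0.0291,0],[-0.8,0,-0.0629,-0.0367,0],[-0.8,0,-0.0492,-0.0403,0],[-0.8,0,-0.0352,-0.0395,0],[-0.8,0,-0.0221,-0.0344,0],[-0.8,0,-0.0112,-0.0255,0],[-0.8,0,-0.0036,-0.0136,0],[-0.8,0,0,0,0]]'; python3 -m jog '[[-0.8,0,0,0.001,0],[-0.8,0,0,0.001,0],[-0.8,0,0,0.001,0]]'
```

```text
time_s: 47.05
position: [0.6649, 0.0997, 0.1419]
tool_rot: [[-0.001, -0.003, 1.0], [-0.001, 1.0, 0.003], [-1.0, -0.001, -0.001]]
ft_force: [-4.6, -7.1, 8.4]
grip_width: 0.0156
time_s: 47.35
position: [0.6669, 0.0996, 0.142]
tool_rot: [[0.003, -0.002, 1.0], [-0.0, 1.0, 0.002], [-1.0, -0.0, 0.003]]
ft_force: [1.5, -0.3, 5.9]
grip_width: 0.0159
```

Release, rise and check.

```bash
python3 -m jog '[[-0.3,0,0,0,0],[-0.3,0,0,0,0],[-0.3,0,0,0,0],[-0.3,0,0,0,0],[-0.3,-0.03,0,0,0],[-0.3,-0.08,-0.02,0,0],[-0.3,-0.09,-0.06,0,0],[-0.3,-0.09,-0.1,0,0],[-0.3,-0.09,-0.1,0,0],[-0.3,-0.09,-0.1,0,0]]'|head -2
python3 - <<'E'
from h import *
s=st();m=env.camera_model('wrist');im=snap('wrist','w33.png');cv2.imwrite('pics/w33a.png',cv2.resize(im[50:330,230:430],None,fx=2.8,fy=2.14,interpolation=cv2.INTER_CUBIC));snap('side','s33.png',(200,150,330,300),4)
np.save('m33.npy',m,allow_pickle=True)
E
```

```text
time_s: 48.35
position: [0.6662, -0.0009, 0.2302]
t 48.35 p [ 0.6662 -0.0009  0.2302] y [-0.001  1.     0.   ] z [ 1.     0.001 -0.001] w 0.0297 F [ 0.2  0.4 -0.2]
```

View pics/w33.png

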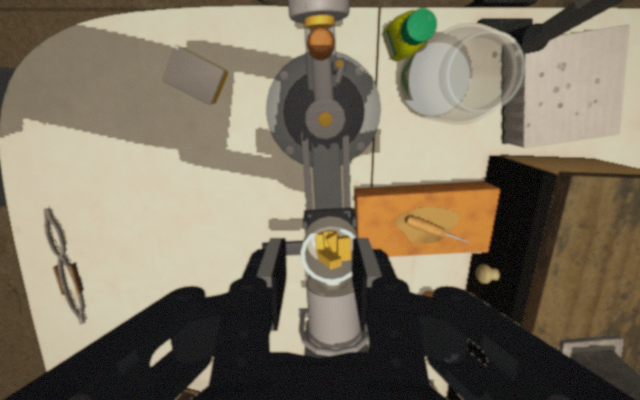

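View pics/s33.png

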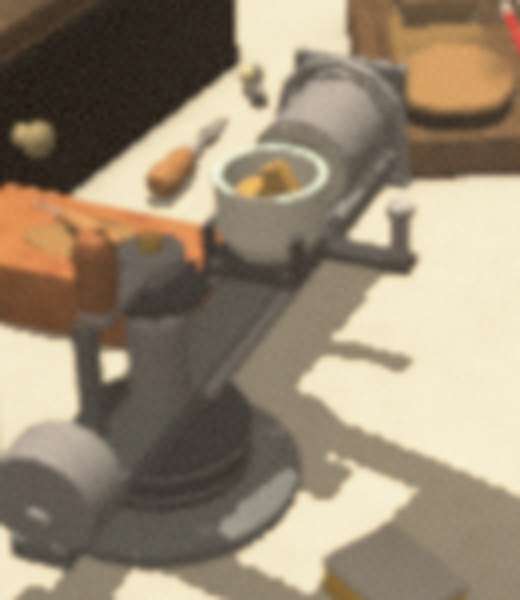

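```bash
python3 - <<'E'
from h import *
m=np.load('m33.npy',allow_pickle=True).item()
k=p2w('wrist',(320.5,40),.152,m);h=p2w('wrist',(325,119.5),.125,m);print(k,h,np.linalg.norm((k-h)[:2]),np.degrees(np.arctan2(k[1]-h[1],k[0]-h[0])))
s=st();go([.676,-.075,.22],s,3.1)
E
python3 -m jog '[[-0.3,0,-0.03,0,0],[-0.3,0,-0.07,0.01,-0.05],[-0.3,0,-0.075,0.01,-0.054],[-0.3,0,-0.075,0.01,-0.054],[-0.3,0,-0.075,0.01,-0.054]]'|head -2
python3 - <<'E'
from h import *
m=env.camera_model('wrist');snap('wrist','w34.png',(230,100,410,300),4);np.save('m34.npy',m,allow_pickle=True)
E
```

```text
[0.66743977 0.09845772 0.152     ] [0.67070677 0.05330586 0.125     ] 0.04526989909017262 94.13846901447569
t 48.45 p [6.662e-01 6.000e-04 2.302e-01] y [-0.003  1.     0.   ] z [ 1.     0.003 -0.001] w 0.0298 F [-0.1  0.  -0.2]
shift tool [ 0.0101 -0.0757  0.0095] yaw -0.0509 (q6 -10.3)
time_s: 48.95
position: [0.6765, -0.0737, 0.2304]
```

View pics/w34.png

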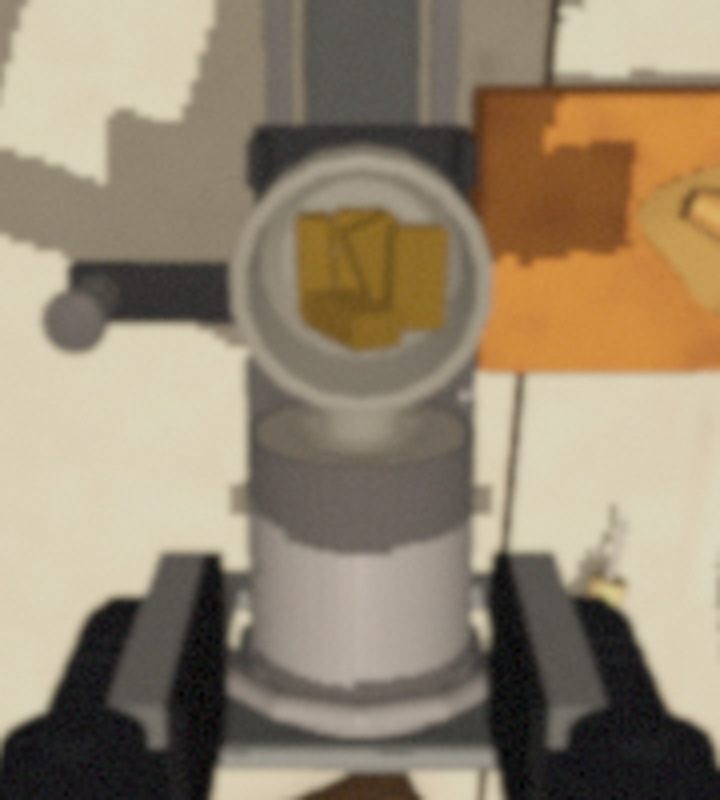

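Run:
```python
from h import *
m=np.load('m34.npy',allow_pickle=True).item();c=lambda x,y:(230+x/4-.375,100+y/4-.375)
for n,q,z in [('faceL',(257,438),.078),('faceR',(470,438),.078),('rimT',(362,148),.094),('rimB',(362,412),.094),('rimL',(230,280),.094),('rimR',(492,280),.094),('post',(75,320),.084)]: print(n,np.round(p2w('wrist',c(*q),z,m),4))
st();print(env.close_job())
```

```text
faceL [ 0.6568 -0.0999  0.078 ]
faceR [ 0.7029 -0.0973  0.078 ]
rimT [ 0.6757 -0.0345  0.094 ]
rimB [ 0.6788 -0.0877  0.094 ]
rimL [ 0.6511 -0.0619  0.094 ]
rimR [ 0.7029 -0.0589  0.094 ]
post [ 0.6185 -0.0743  0.084 ]
t 49.0 p [ 0.6765 -0.0736  0.2306] y [-0.058  0.998  0.   ] z [ 0.998  0.058 -0.   ] w 0.0302 F [0.  0.9 0.3]
the job is handed in; nothing more can be done
None
```

The centrifuge is set up for the melt, and I handed the job in at 49 s. No verdict was reported, so the checks below are my own.

- **Flask:** I laid it in the V with the funnel facing the crucible and slid it out under the hoop. A second push on its face met a firm stop at about 12 N. After that, its face measured about 12.5 mm outwards of where the V begins, against 12 mm given.
- **Crucible:** I pushed it by the post until it stopped against the flask, again at about 12 N. The last picture shows no gap at the spout. I could not read the carriage position directly: the post's movement in the pictures gave about 68 mm plus its unknown start of up to 5 mm, so 0.07 m rests on the solid contact.
- **Bronze:** All five pieces were present, and the last picture shows all of them inside the cup below the rim.
- **Crank:** I turned it exactly three times clockwise by the grip. In the pictures it ended within about 1° of the line over the counterweight.

Two measurements disagreed slightly. In the final picture the flask's face read about 3 mm further out than in the earlier close view. That was an eyeballed edge partly behind the spout, so I trusted the contact forces. The top and side cameras also differed by about 3 mm throughout, so I worked from the wrist camera.

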